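Stow the sunglasses under the keeper bar and set out key and lens wipes

TASK

Take the key out of the aluminium tray and lay it on the credenza top midway between the planter and the acrylic box. Lay every pair of sunglasses from the credenza top into the tray, one pair to a lane, flat on the lane's floor with lenses down as they are now, and when all are in swing the red keeper bar shut over them until it is fully home in its detent. Stand the green jar of lens wipes centred in front of the planter, on the robot's side, with a gap of about 4 cm between them; leave the planter, the box and the other ornaments where they are.

Things in the scene. Friction and masses are not known exactly. Their poses are not given: they have to be found in the camera images.
- tray: fixed aluminium tray 250 (x) by 166 mm (y), origin under its centre. Felt floor 4 mm high; 5 lanes along y, centres x = -96, -48, 0, 48, 96 mm, each 45 mm wide, 156 long; dividers 12 mm, outer walls 14 mm high. Hinge post (22 mm round) at x = -165, y = 0; latch post (32 x 60 mm, 28 high, with a brass spring ball up to 43 mm) at x = 141, y = 6 mm.
- keeper (a joint): angle of the red keeper bar about its upright hinge, rad: 0 = shut against its stop, along tray +x across all lanes; up to 1.6 as it opens towards tray +y (anticlockwise from above). Stays where left. Over the last 0.06 rad it must be pushed past the spring ball (about 5 N at the knob), which then holds it at 0. Home: below 0.02.
- keeper_knob (a point): foot of the black upright knob (16 mm round, 38 mm tall) on the keeper bar's top face, 250 mm from the hinge axis, 52 mm above the table. The bar is 16 mm wide, 8 mm thick (44 to 52 mm above the table) and reaches 323 mm from the hinge axis.
- keeper_hinge (a point): hinge axis of the keeper bar, 52 mm above the table.
- shades_grey: folded plastic sunglasses, grey frame, lying lenses down: front 142 x 36 mm, 8 mm thick; on it along the middle the folded temples, 128 mm long, 14 mm wide, from 8 to 26 mm high (grip these across the 14 mm). 50 g. Already lies in a lane of the tray at the start and stays in the tray. Origin under the middle, x along the length, z up; either way round will do.
- shades_black: folded plastic sunglasses, black frame, lying lenses down: front 142 x 36 mm, 8 mm thick; on it along the middle the folded temples, 128 mm long, 14 mm wide, from 8 to 26 mm high (grip these across the 14 mm). 50 g. Lies on the credenza top at the start; may be absent (None). Origin under the middle, x along the length, z up; either way round will do.
- shades_amber: folded plastic sunglasses, brown frame, lying lenses down: front 142 x 36 mm, 8 mm thick; on it along the middle the folded temples, 128 mm long, 14 mm wide, from 8 to 26 mm high (grip these across the 14 mm). 50 g. Lies on the credenza top at the start; may be absent (None). Origin under the middle, x along the length, z up; either way round will do.
- shades_blue: folded plastic sunglasses, blue frame, lying lenses down: front 142 x 36 mm, 8 mm thick; on it along the middle the folded temples, 128 mm long, 14 mm wide, from 8 to 26 mm high (grip these across the 14 mm). 50 g. Lies on the credenza top at the start; may be absent (None). Origin under the middle, x along the length, z up; either way round will do.
- shades_green: folded plastic sunglasses, green frame, lying lenses down: front 142 x 36 mm, 8 mm thick; on it along the middle the folded temples, 128 mm long, 14 mm wide, from 8 to 26 mm high (grip these across the 14 mm). 50 g. Lies on the credenza top at the start; may be absent (None). Origin under the middle, x along the length, z up; either way round will do.
- key: steel key on a chunky orange fob, 130 mm long, 70 g, in a lane of the tray at the start. Origin under the middle of its whole length, x along it towards the blade, z up. The fob (22 mm wide, 24 mm tall) reaches from x = -65 to 5 mm: grip it across its width at about x = -20 mm. Bow (32 mm round) and blade lie 5 mm high from x = 2 to 65 mm.
- wipes: squat green jar of lens wipes with a white lid, 58 mm in diameter all the way up, 56 mm tall, 0.16 kg, standing on the credenza top. Origin under its centre, z up.
- planter: square terracotta planter, 90 x 90 mm, 76 mm tall, with a succulent up to about 110 mm. Origin under its centre; x points away from the robot (its front face is at x = -45 mm), the acrylic box stands on its -y side. 0.95 kg, loose: not to be moved.
- acrylic_box: clear open acrylic box, 100 x 100 x 60 mm, origin under its centre, 280 to 305 mm centre to centre from the planter. 0.7 kg, loose: not to be moved.
- dish: solid brass dish, 68 mm in diameter, 18 mm high, origin under its centre. Bystander.
- candle: amber candle jar, 66 mm in diameter, 73 mm high, origin under its centre. Bystander.
Mind the look-alikes: they are no part of the job. Leave any purple look-alike of the shades_amber alone.

How it is judged:
By the outcome, as a careful person would: the job done as asked, in the order asked, and still so for the second after the job is handed in, with the robot touching nothing.
Of shades_black, shades_amber, shades_blue, shades_green only 2 to 4 are there at a start; the rules pass over those that are not, and their reading is None.
At some moment in a run one of shades_black, shades_amber, shades_blue, shades_green, wipes may be knocked a few centimetres aside while the robot is not near it.
It also fails if it takes over 210 s, if anything falls off the work surface, if the arm or the gripper's body presses on something with over 40 N, if the wrist force passes 120 N, or if a joint passes its speed limit or range.

ROBOT

A 6-joint arm with a two-finger parallel gripper is mounted at the origin on the work surface. World frame = base frame: x ahead of the robot, y to its left, z up, the work surface at z = 0. Lengths are in m, angles in rad, forces in N, time in s.
With the tool pointing down it reaches from about 0.375 to 0.975 m from the base axis. Payload 3.8 kg.
Tool frame: the origin (TCP) lies at the centre of the arm's flange, where the gripper is bolted on; the fingertips stand 173 mm ahead of it and the grasp point (between the pads) lies 155 mm ahead of it (bot.tip_reach is the distance from the TCP to the fingertips, in m); z points along the fingers, y is the line along which they close (so a half turn about z gives the same grasp; the last joint's range is limited). The gripper opens to 85 mm and grips with 20 to 120 N. Pads are 22 mm wide; open, the fingers measure 114 mm over their backs; the gripper's body (76 mm by 85 mm) begins 54 mm behind the grasp point. The pads swing forward as they close: fully open they stand 13 mm farther back than shut.
Start: joints at [1.187, 0.264, 1.604, -0, 1.274, -0.037], TCP at [0.229, 0.635, 0.405] pointing down, gripper open.
Joint ranges: [-2.63, 2.63], [-0.94, 2.18], [0.31, 2.57], [-1.31, 4.45], [0, 2.66], [-2.55, 2.55]. Speed limits (rad/s): [2.57, 2.57, 3.14, 3.14, 3.14, 3.14].

INTERFACE

Orientations are given as a rotation vector (axis times angle).
In Python, from workcell import bot gives the robot as it stands.
- The arm moves only by the tool drive_tool, never from a script. Its arguments are lists of equal length, an entry for each row: "claw": the finger opening in mm, from 0 to 85.4; "slide": the shift along the world's x, y, z each as a share of 0.5 m, from -1 to 1, a list of three; "yaw": the turn about the world's z as a share of 180 degrees, from -1 to 1. A call has 1 to 8 rows; each row is the pose to reach, as a shift and turn from the pose commanded when the call began, turning the shorter way round; what a row does not reach only later rows make up. A row lasts 1/12 s, in which the tool goes at most 41.7 mm and 7.16 degrees, less where a joint would pass 70% of its speed; a pose out of reach is approached as far as the arm can. A call with a number of a shift or a turn outside -1 to 1 is refused whole. A call with a gripper value outside its range is refused whole. The fingers move at their own pace and stop on an object; "newtons" is the grip in N (left out, the last holds). Time passes only in rows, so rows that repeat a pose let the fingers close. It gives the time, the measured TCP pose, the force, the opening and the grip force at its end, in the units of the state.
- bot.read_state(): the state, without advancing time (a new reading comes with each control period).
- bot.read_camera(name): name is "scene" or "top" or "wrist"; returns a dict with "color" (420x560x3 uint8, red, green, blue), "depth" (420x560 float32, m along the optical axis (not along the pixel's ray), 0 where there is no reading), "mtx" (3x3 intrinsics, pixels), "eye" and "rotation" of the camera in the world. Camera axes: x right, y up, looking along -z (the intrinsics and any distortion apply to the point x, -y, -z); pixel columns grow to the right and rows downward; lengths in m; the calibration is good to about 2 mm. A picture is of the moment at which its call begins.
- bot.finish_job(): hands the job in; it is judged then, once.
The state is a dict: "time": time; "q": joint angles; "joint_vel": joint speeds; "joint_torque": joint torques, N m; "tool_pos": TCP position; "tcp_rot": TCP orientation; "wrist_force": force on the tool from outside, world axes, zero at the start; "torque": the same for the moment, N m; "width": opening from 0.0 (shut) to 1.0 (fully open); "grip_force": force on a finger pad.
Only numpy, scipy, OpenCV 4.12 (cv2) and the standard library are available. Lean on these libraries where they do the work, as an engineer would, in place of code of your own. Each camera call takes 0.05 s, during which the arm holds its last target. There are 200 camera calls.

## Working session

There is one attempt and no reset: what is moved stays moved. The work goes in short steps, Python scripts to look and compute and a tool call to move; the robot and the scene stay as the last step left them, time stands still between calls to the robot, and variables do not carry over. Pictures are saved under pics/ and viewed, at most 14 in all, crops included, and the job is handed in when it is done.

Besides the shell and the picture viewer there is one more tool, called after "Request:" by a JSON object that holds its "api" and its "payload". drive_tool: Moves the arm, as the interface text tells. Shift numbers are shares of 0.5 m and turn numbers shares of 180 degrees, none past 1 either way. Its arguments: {"type":"object","properties":{"claw":{"type":"array","items":{"type":"number"}},"slide":{"type":"array","items":{"type":"array","items":{"type":"number"}}},"yaw":{"type":"array","items":{"type":"number"}},"newtons":{"type":"number"}},"required":["claw","slide","yaw"]}

```bash
mkdir -p pics; ls
cat > h.py <<'E'
import numpy as np, cv2, pickle
def grab(name,fn):
    from workcell import bot
    c=bot.read_camera(name); pickle.dump(c,open(f'pics/{fn}.pkl','wb'))
    cv2.imwrite(f'pics/{fn}.png',c['color'][:,:,::-1]); return c
def load(fn): return pickle.load(open(f'pics/{fn}.pkl','rb'))
def ray(c,u,v):
    K=c['mtx']; d=np.array([(u-K[0,2])/K[0,0],-(v-K[1,2])/K[1,1],-1.]); return c['rotation']@d
def onz(c,u,v,z):
    r=ray(c,u,v); e=np.array(c['eye']); return e+r*(z-e[2])/r[2]
def dep(c,u,v):
    d=c['depth'][int(round(v)),int(round(u))]; return np.array(c['eye'])+ray(c,u,v)*d
def proj(c,p):
    q=c['rotation'].T@(np.array(p)-c['eye']); K=c['mtx']; return K[0,0]*q[0]/-q[2]+K[0,2], K[1,1]*q[1]/q[2]+K[1,2]
def tri(c1,p1,c2,p2):
    a,b=ray(c1,*p1),ray(c2,*p2); e1,e2=np.array(c1['eye']),np.array(c2['eye'])
    s=np.linalg.lstsq(np.c_[a,-b],e2-e1,rcond=None)[0]; x=e1+a*s[0]; y=e2+b*s[1]
    return (x+y)/2,np.linalg.norm(x-y)
E
python3 - <<'E'
from h import *
for n in('top','scene'):
    c=grab(n,n+'0'); print(n,c['eye'],c['rotation'].round(3).tolist(),c['mtx'].tolist(),[k for k in c])
    cv2.imwrite(f'pics/{n}0b.png',cv2.resize(c['color'][:,:,::-1],(800,600),interpolation=cv2.INTER_CUBIC))
from workcell import bot
print(bot.read_state(), bot.tip_reach)
E
```

```text
pics
top [ 0.39737881 -0.03561201  1.75064339] [0.055, -0.048, -1.543] [[527.4856153977667, 0.0, 286.03392321786504], [0.0, 527.4856153977667, 205.85535651883694], [0.0, 0.0, 1.0]] ['color', 'depth', 'mtx', 'eye', 'rotation']
scene [ 1.14132541 -0.0958051   0.93342264] [0.51, 0.465, 1.377] [[417.79898410304025, 0.0, 281.3856024762958], [0.0, 417.79898410304025, 214.4615679053246], [0.0, 0.0, 1.0]] ['color', 'depth', 'mtx', 'eye', 'rotation']
{'time': 0.1, 'q': array([ 1.18711417e+00,  2.64673021e-01,  1.60524078e+00,  6.67987721e-06,
        1.27370414e+00, -3.69015685e-02]), 'joint_vel': array([ 0.00010872, -0.0011226 , -0.00321884,  0.00010522, -0.00212181,
       -0.00048011]), 'joint_torque': array([ 2.51612510e-04, -5.16708612e+01, -3.68590057e+01, -9.90874582e-05,
        6.36328026e-03, -1.24342716e-05]), 'tool_pos': array([0.22929868, 0.63452931, 0.4034876 ]), 'tcp_rot': array([-0.54192509, -3.0940615 ,  0.00310871]), 'wrist_force': array([ 0.79911296, -0.51397469,  0.00267033]), 'torque': array([ 0.05019529,  0.01196754, -0.00681263]), 'grip_force': 0.0, 'width': 0.9968911104702791} 0.1734
```

Rotation is a rotation vector; I'll convert on load.

```bash
sed -i "s/^def load.*/def load(fn):\n    c=pickle.load(open(f'pics\/{fn}.pkl','rb')); c['rotation']=cv2.Rodrigues(np.array(c['rotation'],float))[0]; return c/; s/cv2.imwrite(f'pics\/{fn}.png',c\['color'\]\[:,:,::-1\]); return c/cv2.imwrite(f'pics\/{fn}.png',c['color'][:,:,::-1]); return load(fn)/" h.py; cat h.py | head -9
```

```text
import numpy as np, cv2, pickle
def grab(name,fn):
    from workcell import bot
    c=bot.read_camera(name); pickle.dump(c,open(f'pics/{fn}.pkl','wb'))
    cv2.imwrite(f'pics/{fn}.png',c['color'][:,:,::-1]); return load(fn)
def load(fn):
    c=pickle.load(open(f'pics/{fn}.pkl','rb')); c['rotation']=cv2.Rodrigues(np.array(c['rotation'],float))[0]; return c
def ray(c,u,v):
    K=c['mtx']; d=np.array([(u-K[0,2])/K[0,0],-(v-K[1,2])/K[1,1],-1.]); return c['rotation']@d
```

View pics/top0b.png

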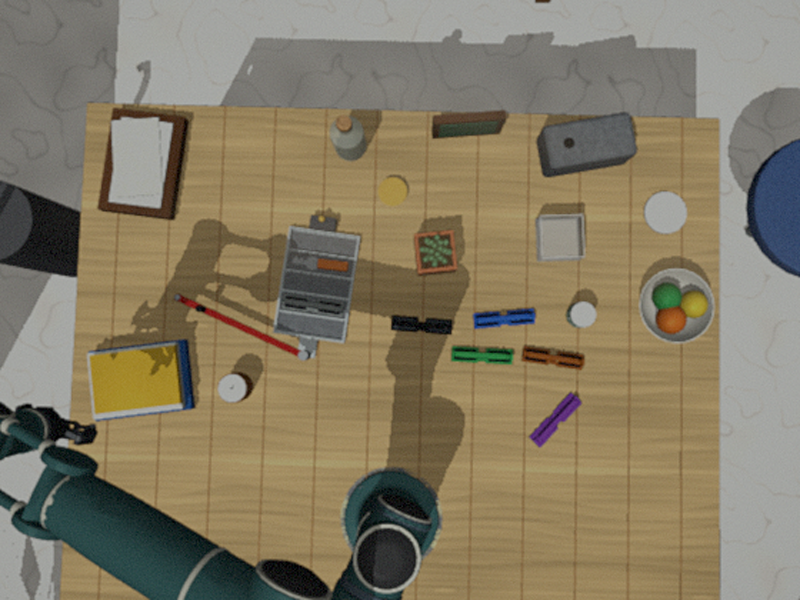

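View pics/scene0b.png

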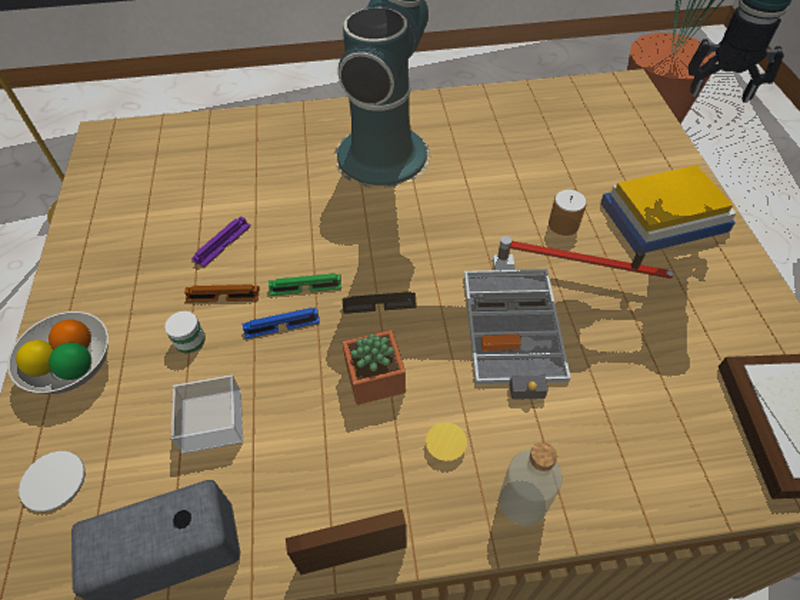

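The top view (800x600) shows:
- Tray: hinge (307,350), latch (322,220), keeper open with its tip at (178,297). Grey shades at (313,304), key at (325,264).
- Shades: black (421,325), blue (505,318), green (482,355), brown (553,357).
- Wipes (582,315), planter (436,252), box (561,237).

What could be mistaken for the targets:
- The purple pair (555,419) is the look-alike of amber, so I choose the brown pair at (553,357).
- The candle (233,388) and the white disc (665,212) could be taken for the jar. I choose the one with the green body at (582,315).

Next, one close crop.

Run:
```python
from h import *
c=load('top0'); im=c['color'][:,:,::-1]
a=cv2.resize(im[150:260,180:270],None,fx=5,fy=5,interpolation=cv2.INTER_CUBIC)
b=cv2.resize(im[210:265,265:425],None,fx=5,fy=5,interpolation=cv2.INTER_CUBIC)
cv2.imwrite('pics/cropA.png',a);cv2.imwrite('pics/cropB.png',b)
```

```text
(no output)
```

View pics/cropA.png

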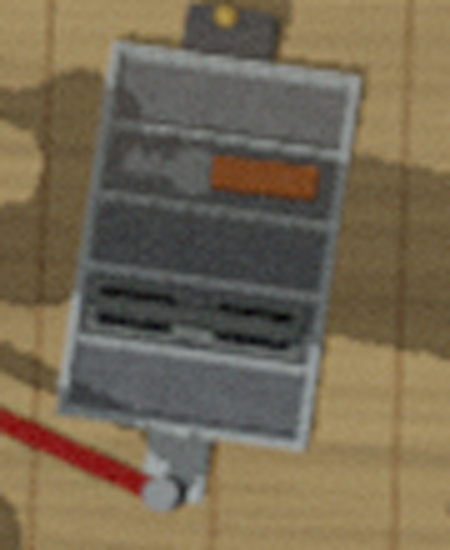

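View pics/cropB.png

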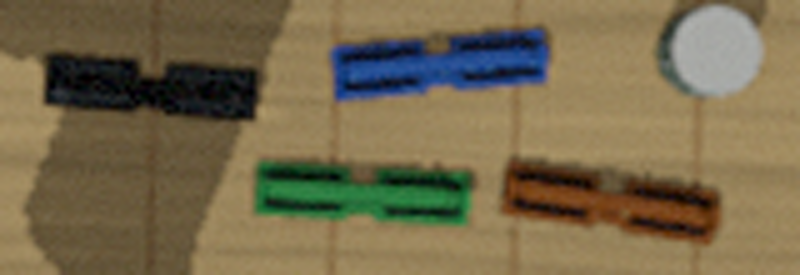

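```bash
cat > m.py <<'E'
from h import *
c=load('top0'); s=load('scene0')
A=lambda u,v:(u/5+180-.4,v/5+150-.4); B=lambda u,v:(u/5+265-.4,v/5+210-.4)
t=np.array([onz(c,*A(*p),.014) for p in((116,42),(360,72),(305,450),(60,410))])[:,:2]
ctr=t.mean(0); ax=(t[0]+t[1]-t[2]-t[3])/2; 
print('tray',ctr,np.linalg.norm(ax),np.linalg.norm((t[0]+t[3]-t[1]-t[2])/2),np.degrees(np.arctan2(ax[1],ax[0])), 'y-ax',np.degrees(np.arctan2(*((t[0]+t[3]-t[1]-t[2])[::-1]))))
print('hinge',onz(c,*A(163,492),.06),'ball',onz(c,*A(226,15),.043))
k=[onz(c,*A(*p),.024)[:2] for p in((212,158),(318,165),(316,198),(211,190))]
print('key fob',np.mean(k,0),np.linalg.norm(k[1]-k[0]),'h',dep(c,*A(265,178)))
for n,q in dict(black=((46,57),(258,68),(254,120),(45,103)),blue=((333,46),(546,30),(550,76),(338,101)),green=((258,161),(472,172),(468,224),(256,213)),amber=((508,160),(719,186),(712,242),(503,212))).items():
    p=np.array([onz(c,*B(*x),.008) for x in q])[:,:2]; m=p.mean(0); d=(p[0]+p[3]-p[1]-p[2])/2
    mp=proj(c,[*m,.026])
    print(n,m,np.linalg.norm(d),np.linalg.norm((p[0]+p[1]-p[2]-p[3])/2),'yaw',np.degrees(np.arctan2(d[1],d[0])),'h',[dep(c,mp[0]+i,mp[1])[2].round(3) for i in(-12,0,12)],'scene px',np.round(proj(s,[*m,.026]),1))
print('wipes lid',onz(c,*B(715,51),.056), dep(c,*B(715,51))[2])
f=lambda u,v:(u*.7,v*.7)
for n,p,z in(('planter rim',[(414,231),(455,230),(457,273),(416,274)],.076),('box rim',[(537,214),(584,214),(586,261),(540,260)],.06)):
    w=np.array([onz(c,*f(*x),z) for x in p]);print(n,w.mean(0),w[:,:2].round(3).tolist(),[dep(c,*f(*x))[2].round(3) for x in p])
print('knob top',onz(c,*f(201,309),.09),'tip',onz(c,*f(178,297),.052))
E
python3 m.py
```

```text
tray [0.53123497 0.18622501] 0.24964916353044941 0.16346424183795005 -6.409838148620157 y-ax 83.42031498238511
hinge [0.36702736 0.20489394 0.06      ] ball [0.67839841 0.17758423 0.043     ]
key fob [0.57423744 0.15098493] 0.0699840795186008 h [0.57363221 0.15000764 0.02838659]
black [ 0.44273391 -0.05773457] 0.13930429545329281 0.032387023287232045 yaw 87.7758915708232 h [np.float64(0.028), np.float64(0.024), np.float64(0.034)] scene px [265.3 205.8]
blue [ 0.4637053  -0.24948715] 0.14107695526758693 0.033470418860198956 yaw 97.08417949508322 h [np.float64(0.022), np.float64(0.026), np.float64(0.028)] scene px [195.  220.4]
green [ 0.37717948 -0.19961624] 0.14035892539104916 0.03420656246581809 yaw 88.63660766814424 h [np.float64(0.028), np.float64(0.03), np.float64(0.027)] scene px [212.4 193.4]
amber [ 0.37676041 -0.36216924] 0.13912584485630936 0.03569622449718427 yaw 83.99991311253646 h [np.float64(0.021), np.float64(0.028), np.float64(0.023)] scene px [153.9 200.1]
wipes lid [ 0.47456404 -0.41882482  0.056     ] 0.05242573104285908
planter rim [ 0.60336729 -0.08483209  0.076     ] [[0.649, -0.036], [0.654, -0.127], [0.557, -0.134], [0.553, -0.043]] [np.float64(-0.006), np.float64(-0.008), np.float64(0.004), np.float64(0.001)]
box rim [ 0.64661259 -0.36941415  0.06      ] [[0.698, -0.313], [0.701, -0.419], [0.594, -0.425], [0.594, -0.321]] [np.float64(-0.004), np.float64(0.003), np.float64(0.004), np.float64(0.016)]
knob top [0.460923   0.42979291 0.09      ] tip [0.48807388 0.49370401 0.052     ]
```

```bash
cat > st.py <<'E'
from h import *
from scipy.spatial.transform import Rotation as R
from workcell import bot
s=bot.read_state(); y=R.from_rotvec(s['tcp_rot']).as_matrix()
print('t',s['time'],'tcp',s['tool_pos'].round(4),'yaxis',y[:,1].round(3),np.degrees(np.arctan2(y[1,1],y[0,1])).round(1),'q',s['q'].round(2),'w',round(s['width'],3),'g',s['grip_force'],'F',s['wrist_force'].round(1))
E
python3 st.py
python3 - <<'E'
from h import *
c=load('top0');s=load('scene0')
# two-view check: scene pixels for the fob, shades tops; view crop
im=s['color'][:,:,::-1]
a=cv2.resize(im[180:300,90:420],None,fx=2.4,fy=2.4,interpolation=cv2.INTER_CUBIC); cv2.imwrite('pics/cropS.png',a)
E
```

```text
t 0.1 tcp [0.2293 0.6345 0.4035] yaxis [ 0.34   0.94  -0.002] 70.1 q [ 1.19  0.26  1.61  0.    1.27 -0.04] w 0.997 g 0.0 F [ 0.8 -0.5  0. ]
```

View pics/cropS.png

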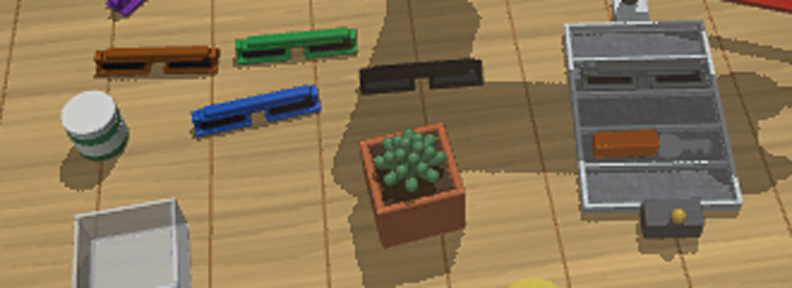

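The scene crop shows the fob's top centre at (627,142) and the temple tops near blue (256,105), green (297,41), amber (157,53) and black (421,69). The planter rim corners are (360,145), (445,125), (465,188) and (377,210). I'll triangulate these against the top view.

```bash
cat >> m.py <<'E'
print('--- tri')
S=lambda u,v:((u+.5)/2.4+90-.5,(v+.5)/2.4+180-.5)
for n,a,b in(('fob',A(265,178),S(627,142)),('blue',B(441,64),S(256,105)),('green',B(363,191),S(297,41)),('amber',B(611,200),S(157,53)),('black',B(151,87),S(421,69)),('wipes',B(715,51),S(90,115)),
  ('pl FL',f(416,274),S(445,125)),('pl FR',f(457,273),S(360,145)),('pl BL',f(414,231),S(465,188)),('pl BR',f(455,230),S(377,210)),('ball',A(226,15),S(679,216))):
    x,e=tri(c,a,s,b); print(n,x.round(4),round(e,4))
E
python3 m.py | sed -n '/tri/,$p'
```

```text
--- tri
fob [0.5751 0.1516 0.0146] 0.0003
blue [ 0.4631 -0.2487  0.0106] 0.0
green [ 0.3782 -0.1988  0.0121] 0.0001
amber [ 0.3769 -0.3607  0.0181] 0.0001
black [ 0.4425 -0.0582  0.014 ] 0.0008
wipes [ 0.4751 -0.4215  0.0449] 0.0003
pl FL [ 0.5542 -0.0433  0.0595] 0.0012
pl FR [ 0.5599 -0.1351  0.0503] 0.0007
pl BL [ 0.6478 -0.0356  0.0854] 0.0001
pl BR [ 0.6541 -0.1252  0.0757] 0.0042
ball [0.6803 0.1788 0.0311] 0.0006
```

Request:
{"api": "drive_tool", "payload": {"claw": [45,45,45,45,45,45,45,45], "slide": [[0.347,-0.474,-0.05],[0.347,-0.474,-0.05],[0.347,-0.474,-0.05],[0.347,-0.474,-0.05],[0.347,-0.474,-0.05],[0.347,-0.474,-0.05],[0.347,-0.474,-0.05],[0.347,-0.474,-0.05]], "yaw": [-0.213,-0.213,-0.213,-0.213,-0.213,-0.213,-0.213,-0.213]}}

```text
time: 0.77
tool_pos: [0.4056, 0.3927, 0.3783]
tcp_rot: [1.534, 2.739, -0.006]
wrist_force: [-0.9, -1.1, 0.4]
width: 0.528
grip_force: 0.0
```

Request:
{"api": "drive_tool", "payload": {"claw": [45,45,45,45,45,45,45,45], "slide": [[0.347,-0.474,-0.05],[0.347,-0.474,-0.05],[0.347,-0.474,-0.05],[0.347,-0.474,-0.05],[0.347,-0.474,-0.05],[0.347,-0.474,-0.05],[0.347,-0.474,-0.05],[0.347,-0.474,-0.05]], "yaw": [-0.213,-0.213,-0.213,-0.213,-0.213,-0.213,-0.213,-0.213]}}

```text
time: 1.43
tool_pos: [0.5792, 0.1559, 0.3537]
tcp_rot: [2.348, 2.084, -0.002]
wrist_force: [-0.7, 1.0, 1.0]
width: 0.529
grip_force: 0.0
```

```bash
python3 st.py
python3 - <<'E'
from h import *
c=grab('wrist','w1');print(c['eye'],c['rotation'].round(2).tolist(),c['mtx'][0])
E
```

```text
t 1.4333 tcp [0.5792 0.1559 0.3537] yaxis [ 0.993 -0.119  0.001] -6.8 q [ 0.22  0.16  1.83 -0.    1.16  0.34] w 0.529 g 0.0 F [-0.7  1.   1. ]
[0.58949036 0.23708341 0.32307566] [[0.99, 0.11, 0.04], [-0.12, 0.94, 0.32], [0.0, -0.32, 0.95]] [342.22227665   0.         276.32676837]
```

View pics/w1.png

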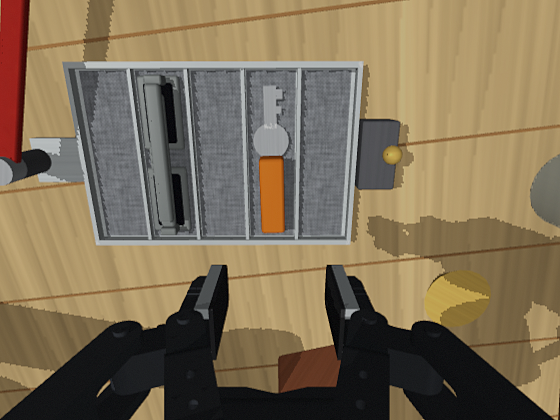

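The wrist view shows the tray corners at (64,63), (362,62), (349,244) and (97,244). The fob top runs from (260,157) to (285,233) and the ball is at (392,155).

```bash
python3 - <<'E'
from h import *
c=load('w1'); 
t=np.array([onz(c,*p,.014) for p in((64,63),(362,62),(349,244),(97,244))])[:,:2]
# TL: x-,y+ ; TR x+,y+; BR x+,y-; BL x-,y-
ax=(t[1]+t[2]-t[0]-t[3])/2; ay=(t[0]+t[1]-t[2]-t[3])/2
print(t.mean(0),np.linalg.norm(ax),np.linalg.norm(ay),np.degrees(np.arctan2(ax[1],ax[0])),np.degrees(np.arctan2(ay[1],ay[0])))
k=np.array([onz(c,*p,.028) for p in((260,157),(284,157),(285,233),(262,233))])[:,:2]
d=(k[0]+k[1]-k[2]-k[3])/2;print('fob',k.mean(0),np.linalg.norm(d),np.degrees(np.arctan2(d[1],d[0])),'h',[dep(c,272,v)[2].round(4) for v in(165,195,225)],'felt',dep(c,225,150)[2],dep(c,325,150)[2],'table',dep(c,400,100)[2])
x,e=tri(load('top0'),(180-.4+53,150-.4+35.6),c,(272.7,195));print('two-view fob',x,e)
print('ball',onz(c,392,155,.043), 'tri',tri(load('top0'),(180-.4+45.2,150-.4+3),c,(392,155)))
E
python3 st.py
```

```text
[0.53116327 0.18743055] 0.24789660470783614 0.16457048618586523 -6.792623243533618 83.19554071467695
fob [0.57660021 0.15228205] 0.07084435538629251 84.03419255463065 h [np.float64(0.0281), np.float64(0.0289), np.float64(0.0286)] felt 0.0044561604615989125 0.005395929888768025 table 0.0008183050636833555
two-view fob [0.57549406 0.15090797 0.01750613] 0.001590002626961907
ball [0.67852534 0.17988833 0.043     ] tri (array([0.67982529, 0.17852804, 0.03731454]), np.float64(0.0010666937658972246))
t 1.4833 tcp [0.5781 0.1577 0.3537] yaxis [ 0.993 -0.119 -0.001] -6.8 q [ 0.22  0.16  1.83 -0.    1.16  0.34] w 0.527 g 0.0 F [-0.3  0.1  0.4]
```

Request:
{"api": "drive_tool", "payload": {"claw": [45,45,45,45,45,45,45,45], "slide": [[0.002,0.002,-0.08],[0.002,0.002,-0.16],[0.002,0.002,-0.23],[0.002,0.002,-0.28],[0.002,0.002,-0.31],[0.002,0.002,-0.33],[0.002,0.002,-0.33],[0.002,0.002,-0.33]], "yaw": [0,0,0,0,0,0,0,0]}}

```text
time: 2.15
tool_pos: [0.5771, 0.1627, 0.1897]
tcp_rot: [-2.343, -2.092, 0.001]
wrist_force: [1.0, 0.1, 0.5]
width: 0.529
grip_force: 0.0
```

Request:
{"api": "drive_tool", "payload": {"claw": [15,15,15,15,15,15], "slide": [[0,0,0],[0,0,0],[0,0,0],[0,0,0],[0,0,0],[0,0,0]], "yaw": [0,0,0,0,0,0], "newtons": 35}}

```text
time: 2.65
tool_pos: [0.5786, 0.1622, 0.1918]
tcp_rot: [2.344, 2.09, 0.006]
wrist_force: [-0.6, 0.7, 6.5]
width: 0.245
grip_force: 35.0
```

Request:
{"api": "drive_tool", "payload": {"claw": [15,15,15,15,15,15,15,15], "slide": [[0,0,0.05],[0,0,0.12],[0,0,0.2],[0,0,0.28],[0,0,0.35],[0,-0.05,0.4],[0.01,-0.12,0.42],[0.02,-0.2,0.42]], "yaw": [0,0,0,0,0,0,0,0]}}

```text
time: 3.32
tool_pos: [0.5883, 0.0621, 0.405]
tcp_rot: [2.338, 2.091, 0.011]
wrist_force: [-0.5, -1.3, 0.1]
width: 0.244
grip_force: 34.5
```

Request:
{"api": "drive_tool", "payload": {"claw": [15,15,15,15,15,15,15,15], "slide": [[0.01,-0.08,0],[0.02,-0.16,0],[0.03,-0.24,0],[0.04,-0.32,0],[0.05,-0.4,0],[0.06,-0.48,0],[0.07,-0.56,0],[0.072,-0.618,0]], "yaw": [0,0,0,0,0,0,0,0]}}

```text
time: 3.98
tool_pos: [0.6232, -0.2506, 0.3997]
tcp_rot: [2.346, 2.088, -0.001]
wrist_force: [0.4, -0.4, -0.2]
width: 0.244
grip_force: 34.5
```

```bash
python3 -c "
from h import *
c=grab('wrist','w2');grab('top','top2')"; python3 st.py
```

```text
t 4.0833 tcp [ 0.6228 -0.252   0.3994] yaxis [ 0.993 -0.119  0.   ] -6.8 q [-0.42  0.26  1.62 -0.    1.26 -0.3 ] w 0.245 g 34.51570987701416 F [ 0.4  0.5 -0.6]
```

View pics/w2.png

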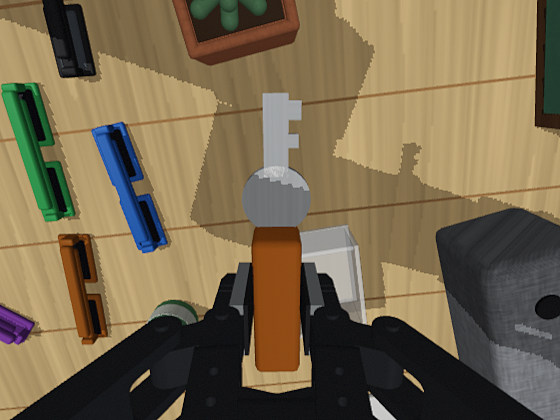

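Run:
```python
from h import *
c=load('w2')
z=np.array([[dep(c,u,v)[2] for u in range(200,330,2)] for v in range(150,400,2)])
x=np.array([[dep(c,u,v)[1] for u in range(200,330,2)] for v in range(150,400,2)])
tz=.3994
for u in (236,240,244,248,306,310,314): print(u,[(v,round(tz-z[(v-150)//2,(u-200)//2],3)) for v in range(250,360,10)])
print('fob',[round(tz-z[(v-150)//2,38],3) for v in range(230,370,20)],'blade',[round(tz-z[(v-150)//2,38],3) for v in (180,200)])
p=load('w2');print('planter depth pts',[dep(p,*q).round(3) for q in((240,45),(240,55),(290,30),(195,55))])
```

```text
236 [(250, np.float64(0.4)), (260, np.float64(0.398)), (270, np.float64(0.399)), (280, np.float64(0.153)), (290, np.float64(0.146)), (300, np.float64(0.139)), (310, np.float64(0.131)), (320, np.float64(0.126)), (330, np.float64(0.12)), (340, np.float64(0.115)), (350, np.float64(0.106))]
240 [(250, np.float64(0.398)), (260, np.float64(0.399)), (270, np.float64(0.161)), (280, np.float64(0.154)), (290, np.float64(0.145)), (300, np.float64(0.139)), (310, np.float64(0.135)), (320, np.float64(0.132)), (330, np.float64(0.125)), (340, np.float64(0.127)), (350, np.float64(0.126))]
244 [(250, np.float64(0.398)), (260, np.float64(0.399)), (270, np.float64(0.162)), (280, np.float64(0.153)), (290, np.float64(0.145)), (300, np.float64(0.14)), (310, np.float64(0.134)), (320, np.float64(0.135)), (330, np.float64(0.135)), (340, np.float64(0.136)), (350, np.float64(0.135))]
248 [(250, np.float64(0.4)), (260, np.float64(0.398)), (270, np.float64(0.16)), (280, np.float64(0.153)), (290, np.float64(0.145)), (300, np.float64(0.138)), (310, np.float64(0.138)), (320, np.float64(0.136)), (330, np.float64(0.13
[... 562 characters left out ...]
330, np.float64(0.133)), (340, np.float64(0.132)), (350, np.float64(0.131))]
314 [(250, np.float64(0.344)), (260, np.float64(0.393)), (270, np.float64(0.163)), (280, np.float64(0.153)), (290, np.float64(0.145)), (300, np.float64(0.139)), (310, np.float64(0.135)), (320, np.float64(0.126)), (330, np.float64(0.12)), (340, np.float64(0.116)), (350, np.float64(0.111))]
fob [np.float64(0.179), np.float64(0.163), np.float64(0.163), np.float64(0.163), np.float64(0.163), np.float64(0.162), np.float64(0.164)] blade [np.float64(0.182), np.float64(0.183)]
planter depth pts [array([ 0.61 , -0.129,  0.075]), array([ 0.604, -0.13 ,  0.024]), array([ 0.65 , -0.123,  0.076]), array([ 0.574, -0.132,  0.077])]
```

Request:
{"api": "drive_tool", "payload": {"claw": [15,15,15,15,15,15,15,15], "slide": [[0,0.002,-0.08],[0,0.002,-0.16],[0,0.002,-0.24],[0,0.002,-0.32],[0,0.002,-0.37],[0,0.002,-0.41],[0,0.002,-0.425],[0,0.002,-0.425]], "yaw": [0,0,0,0,0,0,0,0]}}

```text
time: 4.75
tool_pos: [0.6229, -0.2451, 0.1874]
tcp_rot: [-2.342, -2.089, 0.002]
wrist_force: [0.9, -0.4, -1.0]
width: 0.245
grip_force: 35.8
```

Request:
{"api": "drive_tool", "payload": {"claw": [15,15,45,45,45,45,45,45], "slide": [[0,0,0],[0,0,0],[0,0,0],[0,0,0],[0,0,0],[0,0,0],[0,0,0.05],[0,0,0.1]], "yaw": [0,0,0,0,0,0,0,0]}}

```text
time: 5.42
tool_pos: [0.6221, -0.2457, 0.2351]
tcp_rot: [-2.341, -2.087, 0.004]
wrist_force: [0.5, -0.0, 0.3]
width: 0.526
grip_force: 0.0
```

```bash
cat > loc.py <<'E'
from h import *
def cloud(c):
    v,u=np.mgrid[:420,:560]; K=c['mtx']; d=c['depth']
    P=np.stack([(u-K[0,2])/K[0,0],-(v-K[1,2])/K[1,1],-np.ones_like(d)],-1)*d[...,None]
    return P@c['rotation'].T+np.array(c['eye'])
def shades(c,lo=.019,hi=.034):
    W=cloud(c); m=((W[...,2]>lo)&(W[...,2]<hi)&(c['depth']>0)).astype(np.uint8)
    m=cv2.morphologyEx(m,cv2.MORPH_CLOSE,np.ones((3,3)))
    n,l,st,_=cv2.connectedComponentsWithStats(m)
    for i in range(1,n):
        if st[i,4]<150: continue
        q=(l==i); p=W[q][:,:2].astype(np.float32); (cx,cy),(a,b),th=cv2.minAreaRect(p*1000)
        g=p-p.mean(0); w,V=np.linalg.eigh(g.T@g); yaw=np.degrees(np.arctan2(V[1,1],V[0,1]))%180
        L,S=max(a,b),min(a,b)
        if L<90 or L>170 or S>45: continue
        print('rgb',c['color'][q].mean(0).astype(int),'ctr',round(cx/1000,4),round(cy/1000,4),'med',np.median(p,0).round(4),'LxW',round(L),round(S),'yaw',round(yaw,1),'z',np.median(W[q][:,2]).round(4),'px',st[i,:4])
E
python3 - <<'E'
from loc import *
for n in('w2','top2','w1'): print(n); shades(load(n))
E
```

```text
w2
top2
rgb [113  65  27] ctr 0.3739 -0.3657 med [ 0.3757 -0.3663] LxW 134 19 yaw 83.6 z 0.0263 px [368 246  42  10]
rgb [ 94  48 122] ctr 0.2346 -0.3715 med [ 0.2373 -0.3727] LxW 138 17 yaw 138.1 z 0.026 px [374 277  32  34]
w1
rgb [182 101  29] ctr 0.5782 0.177 med [0.576 0.154] LxW 122 22 yaw 84.5 z 0.0284 px [259 158  26  76]
```

Run:
```python
from loc import *
c=load('w2');W=cloud(c)
print(W[130:200:10,108:150:4,2].round(3))
c=load('w1');W=cloud(c)
print(W[100:200:20,145:185:4,2].round(3))
```

```text
[[ 0.022  0.013  0.008  0.007  0.008 -0.    -0.002  0.001  0.001  0.
   0.001]
 [ 0.026  0.013  0.008  0.008  0.007  0.006  0.     0.002  0.    -0.001
   0.001]
 [ 0.026  0.026  0.015  0.008  0.007  0.007  0.006  0.     0.001  0.002
   0.001]
 [ 0.027  0.027  0.025  0.016  0.008  0.009  0.008  0.006  0.002  0.
  -0.   ]
 [ 0.008  0.027  0.026  0.025  0.014  0.009  0.007  0.007  0.005  0.
  -0.   ]
 [ 0.002  0.008  0.028  0.027  0.025  0.016  0.009  0.006  0.007  0.002
  -0.001]
 [ 0.001  0.002  0.     0.026  0.027  0.024  0.015  0.001  0.001  0.001
   0.001]]
[[0.011 0.031 0.032 0.03  0.028 0.012 0.014 0.012 0.01  0.004]
 [0.012 0.029 0.031 0.029 0.029 0.018 0.013 0.012 0.011 0.011]
 [0.012 0.012 0.03  0.03  0.029 0.027 0.015 0.012 0.011 0.011]
 [0.004 0.004 0.031 0.03  0.03  0.03  0.02  0.005 0.005 0.006]
 [0.009 0.011 0.011 0.031 0.03  0.03  0.028 0.014 0.013 0.012]]
```

```bash
sed -i 's/        if L<90 or L>170 or S>45: continue/        if L<70 or L>250: continue/; s/m=cv2.morphologyEx(m,cv2.MORPH_CLOSE,np.ones((3,3)))/m=cv2.morphologyEx(m,cv2.MORPH_OPEN,np.ones((3,3)))/; s/lo=.019/lo=.022/' loc.py
python3 - <<'E'
from loc import *
for n in('w2','top2','w1'): print(n); shades(load(n))
E
```

```text
w2
rgb [35 57 43] ctr 0.8912 -0.1747 med [ 0.8911 -0.1733] LxW 114 5 yaw 96.3 z 0.0276 px [548   0  12 130]
rgb [ 43 128  67] ctr 0.3786 -0.1948 med [ 0.3802 -0.1897] LxW 120 14 yaw 88.4 z 0.026 px [  2  91  50 120]
rgb [ 36  82 154] ctr 0.4642 -0.2436 med [ 0.4647 -0.2388] LxW 119 14 yaw 96.5 z 0.0261 px [ 96 134  53 109]
rgb [45 46 48] ctr 0.8179 -0.4021 med [ 0.8159 -0.3363] LxW 203 81 yaw 80.2 z 0.0281 px [440 211  90 152]
rgb [122  66  21] ctr 0.3771 -0.3572 med [ 0.3787 -0.3525] LxW 119 14 yaw 83.2 z 0.0261 px [ 60 246  30  92]
top2
w1
rgb [108 112 110] ctr 0.4832 0.2025 med [0.4854 0.2091] LxW 126 15 yaw 83.3 z 0.03 px [143  75  31 148]
```

Request:
{"api": "drive_tool", "payload": {"claw": [34,34,34,34,34,34,34,34], "slide": [[-0.03,0,0.07],[-0.11,-0.005,0.09],[-0.19,-0.005,0.1],[-0.26,-0.005,0.1],[-0.317,-0.005,0.08],[-0.317,-0.005,0.02],[-0.317,-0.005,-0.04],[-0.317,-0.005,-0.06]], "yaw": [0.02,0.04,0.0735,0.0735,0.0735,0.0735,0.0735,0.0735]}}

```text
time: 6.08
tool_pos: [0.4625, -0.2478, 0.204]
tcp_rot: [-2.086, -2.342, 0.002]
wrist_force: [-1.1, 1.2, -0.6]
width: 0.401
grip_force: 0.0
```

Request:
{"api": "drive_tool", "payload": {"claw": [34,34,34,5,5,5,5,5], "slide": [[0,0,-0.03],[0,0,-0.047],[0,0,-0.047],[0,0,-0.047],[0,0,-0.047],[0,0,-0.047],[0,0,-0.047],[0,0,-0.047]], "yaw": [0,0,0,0,0,0,0,0], "newtons": 30}}

```text
time: 6.75
tool_pos: [0.4654, -0.2489, 0.1846]
tcp_rot: [2.087, 2.346, 0.001]
wrist_force: [1.1, 0.3, 2.2]
width: 0.156
grip_force: 32.3
```

Request:
{"api": "drive_tool", "payload": {"claw": [5,5,5,5,5,5,5,5], "slide": [[0,0,0.06],[0,0,0.14],[0,0,0.22],[0.01,0.02,0.29],[0.025,0.06,0.34],[0.045,0.12,0.36],[0.07,0.18,0.36],[0.1,0.25,0.36]], "yaw": [0,0,0,-0.02,-0.04,-0.06,-0.074,-0.074]}}

```text
time: 7.42
tool_pos: [0.5153, -0.1233, 0.3661]
tcp_rot: [2.347, 2.082, 0.003]
wrist_force: [1.5, -0.2, -0.4]
width: 0.159
grip_force: 31.9
```

Request:
{"api": "drive_tool", "payload": {"claw": [5,5,5,5,5,5,5,5], "slide": [[0.028,0.075,0],[0.056,0.15,0],[0.084,0.225,0],[0.112,0.3,0],[0.14,0.374,0],[0.168,0.45,0],[0.2,0.525,0],[0.224,0.598,0]], "yaw": [0,0,0,0,0,0,0,0]}}

```text
time: 8.08
tool_pos: [0.6275, 0.1775, 0.3639]
tcp_rot: [2.346, 2.089, 0.001]
wrist_force: [0.2, 0.6, -0.8]
width: 0.153
grip_force: 32.0
```

```bash
python3 -c "
from h import *
c=grab('wrist','w3')"; python3 st.py
```

```text
t 8.1333 tcp [0.6287 0.1833 0.364 ] yaxis [ 0.994 -0.113  0.003] -6.5 q [0.24 0.25 1.7  0.01 1.19 0.36] w 0.152 g 31.9549959897995 F [ 4.1  4.1 -0.3]
```

View pics/w3.png

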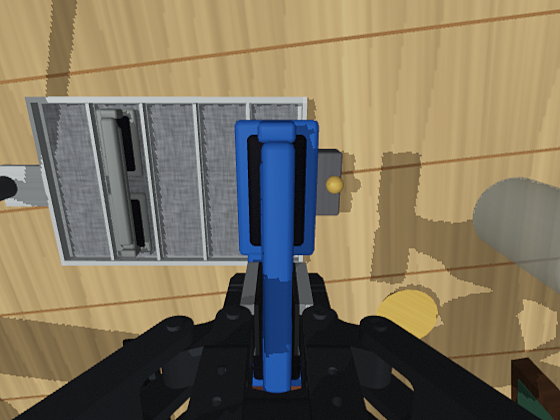

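The view shows the blue pair held straight over lane 5, with its front edge corners at (236,122) and (317,122).

Run:
```python
from h import *
c=load('w3');W=[dep(c,u,v) for u,v in((240,126),(313,126),(277,126))];print(np.round(W,4))
a=np.mean([onz(c,236,121.5,.188),onz(c,317,121.5,.188)],0)[:2]
# wrist cam pose -> tcp: from w1 known eye offset in tool frame
from scipy.spatial.transform import Rotation as R
w=load('w1'); T=R.from_euler('z',-6.8,degrees=True).as_matrix()
off=T.T@(w['eye']-np.array([.5792,.1559,.3537]))
T3=R.from_euler('z',-6.5,degrees=True).as_matrix(); tcp=c['eye']-T3@off
print(tcp, (T3.T@np.r_[a-tcp[:2],0])[:2], [onz(c,236,121.5,.188)[:2],onz(c,317,121.5,.188)[:2]])
```

```text
[[0.6213 0.2489 0.1871]
 [0.6515 0.2454 0.1871]
 [0.6367 0.2481 0.199 ]]
[0.62757259 0.17750045 0.36423917] [0.00086659 0.07210905] [array([0.62000071, 0.25098989]), array([0.65319246, 0.24710584])]
```

Request:
{"api": "drive_tool", "payload": {"claw": [5,5,5,5,5,5,5,5], "slide": [[0,-0.002,-0.06],[0,-0.002,-0.13],[0,-0.002,-0.2],[0,-0.002,-0.26],[0,-0.002,-0.3],[0,-0.002,-0.325],[0,-0.002,-0.343],[0,-0.002,-0.35]], "yaw": [0,0,0,0,0,0,0,0]}}

```text
time: 8.8
tool_pos: [0.6265, 0.174, 0.1886]
tcp_rot: [-2.345, -2.088, 0.004]
wrist_force: [-9.8, -3.2, 17.1]
width: 0.152
grip_force: 34.2
```

Request:
{"api": "drive_tool", "payload": {"claw": [5,5,5,5], "slide": [[0,0,0],[0,0,0],[0,0,0],[0,0,0]], "yaw": [0,0,0,0]}}

```text
time: 9.13
tool_pos: [0.6276, 0.1744, 0.19]
tcp_rot: [2.346, 2.088, 0.003]
wrist_force: [-0.6, 1.1, -0.2]
width: 0.157
grip_force: 31.9
```

Request:
{"api": "drive_tool", "payload": {"claw": [22,22,22,22,22,22,30,34], "slide": [[0,0,0],[0,0,0],[0,0,0],[0,0,0.03],[0,0,0.08],[0,0,0.15],[0,0,0.23],[0,0,0.31]], "yaw": [0,0,0,0,0,0,0,0]}}

```text
time: 9.8
tool_pos: [0.6264, 0.1742, 0.3444]
tcp_rot: [-2.346, -2.088, 0.003]
wrist_force: [0.6, -0.9, 0.1]
width: 0.399
grip_force: 0.0
```

```bash
python3 - <<'E'
from loc import *
from workcell import bot
c=grab('wrist','w4'); shades(c,.022,.037); t=grab('top','top4'); shades(t,.02,.035)
W=cloud(c); p=W[(W[...,2]>.008)&(W[...,2]<.016)&(c['color'][...,2]>1.6*c['color'][...,0].astype(float))]
R=np.array([[.9932,-.1167],[.1167,.9932]]); q=(p[:,:2]-[.5312,.187])@R; print(len(q),np.percentile(q,[1,50,99],axis=0))
E
python3 st.py
```

```text
rgb [104 108 107] ctr 0.4836 0.2026 med [0.4859 0.2093] LxW 126 15 yaw 83.3 z 0.0299 px [ 90 106  36 145]
rgb [ 34  80 154] ctr 0.6294 0.1832 med [0.6307 0.1913] LxW 126 15 yaw 83.5 z 0.0301 px [270 109  19 144]
rgb [113 111  99] ctr 0.84 0.1319 med [0.8296 0.1401] LxW 73 30 yaw 58.9 z 0.0294 px [497 183  63  71]
2476 [[-0.05193345 -0.09025735]
 [ 0.09272379 -0.01005293]
 [ 0.12640507  0.06982523]]
t 9.9 tcp [0.6299 0.1751 0.3535] yaxis [ 0.993 -0.116  0.015] -6.6 q [0.23 0.25 1.71 0.   1.16 0.35] w 0.399 g 0.0 F [ 0.8 -0.1 -0.4]
```

View pics/w4.png

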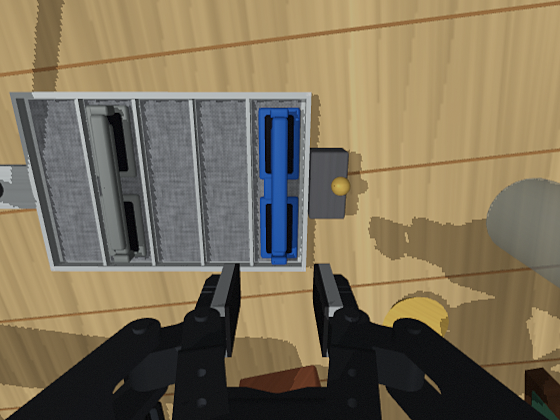

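Request:
{"api": "drive_tool", "payload": {"claw": [34,34,34,34,34,34], "slide": [[-0.04,-0.06,0.01],[-0.08,-0.12,0.02],[-0.12,-0.18,0.02],[-0.16,-0.245,0.02],[-0.2,-0.31,0.02],[-0.248,-0.374,0.02]], "yaw": [0,0,0,0,0,0]}}

```text
time: 10.4
tool_pos: [0.502, -0.0138, 0.3535]
tcp_rot: [2.345, 2.089, 0.001]
wrist_force: [1.0, -1.7, 0.1]
width: 0.398
grip_force: 0.0
```

Request:
{"api": "drive_tool", "payload": {"claw": [34,34,34,34,34,34,34,34], "slide": [[-0.04,-0.06,0],[-0.08,-0.12,0],[-0.12,-0.18,0],[-0.16,-0.24,0],[-0.2,-0.3,0],[-0.23,-0.35,0],[-0.248,-0.374,0],[-0.248,-0.374,0]], "yaw": [0.03,0.03,0.03,0.03,0.03,0.03,0.03,0.03]}}

```text
time: 11.07
tool_pos: [0.3773, -0.2015, 0.3535]
tcp_rot: [2.249, 2.193, -0.002]
wrist_force: [-0.8, 0.9, -0.7]
width: 0.399
grip_force: 0.0
```

```bash
python3 - <<'E'
from loc import *
c=grab('wrist','w5'); shades(c)
E
python3 st.py
```

```text
rgb [101  57  37] ctr 0.5634 -0.0942 med [ 0.5629 -0.0909] LxW 79 3 yaw 97.4 z 0.0283 px [501   0  16 108]
rgb [ 31 101  50] ctr 0.3779 -0.1946 med [ 0.378  -0.1885] LxW 118 13 yaw 88.7 z 0.0263 px [269 116  16 130]
rgb [132  73  23] ctr 0.3764 -0.3577 med [ 0.3767 -0.3517] LxW 119 13 yaw 83.1 z 0.0263 px [269 285  22  97]
rgb [150 149 147] ctr 0.6101 -0.3517 med [ 0.6021 -0.3331] LxW 108 52 yaw 66.1 z 0.0283 px [487 297  73  78]
t 11.1167 tcp [ 0.3781 -0.2006  0.3535] yaxis [ 1.    -0.025  0.   ] -1.4 q [-0.55 -0.18  2.16  0.    1.16 -0.52] w 0.398 g 0.0 F [0.4 0.3 0.1]
```

Request:
{"api": "drive_tool", "payload": {"claw": [34,34,34,34,34,34,34,34], "slide": [[0,0,-0.07],[0,0,-0.14],[0,0,-0.21],[0,0,-0.27],[0,0,-0.31],[0,0,-0.33],[0,0,-0.34],[0,0,-0.34]], "yaw": [0,0,0,0,0,0,0,0]}}

```text
time: 11.78
tool_pos: [0.3792, -0.1991, 0.1831]
tcp_rot: [-2.243, -2.197, 0.0]
wrist_force: [0.2, 0.6, 0.1]
width: 0.396
grip_force: 0.0
```

Request:
{"api": "drive_tool", "payload": {"claw": [5,5,5,5,5,5], "slide": [[0,0,0],[0,0,0],[0,0,0],[0,0,0],[0,0,0],[0,0,0]], "yaw": [0,0,0,0,0,0], "newtons": 30}}

```text
time: 12.28
tool_pos: [0.3799, -0.2002, 0.1852]
tcp_rot: [2.243, 2.195, 0.002]
wrist_force: [-0.3, 0.4, 7.1]
width: 0.153
grip_force: 32.0
```

Request:
{"api": "drive_tool", "payload": {"claw": [5,5,5,5,5,5,5,5], "slide": [[0,0,0.06],[0,0,0.14],[0,0,0.22],[0.01,0.02,0.29],[0.03,0.06,0.34],[0.06,0.11,0.36],[0.09,0.16,0.36],[0.12,0.22,0.36]], "yaw": [0,0,0,-0.01,-0.02,-0.029,-0.029,-0.029]}}

```text
time: 12.95
tool_pos: [0.4396, -0.0893, 0.3657]
tcp_rot: [2.342, 2.088, 0.003]
wrist_force: [-0.0, -0.1, -1.4]
width: 0.153
grip_force: 31.1
```

Request:
{"api": "drive_tool", "payload": {"claw": [5,5,5,5,5,5,5,5], "slide": [[0.036,0.07,0],[0.072,0.14,0],[0.108,0.21,0],[0.144,0.28,0],[0.18,0.35,0],[0.215,0.42,0],[0.25,0.485,0],[0.281,0.541,0]], "yaw": [0,0,0,0,0,0,0,0]}}

```text
time: 13.62
tool_pos: [0.5799, 0.1831, 0.3636]
tcp_rot: [-2.342, -2.094, -0.0]
wrist_force: [-0.0, -0.4, -0.3]
width: 0.148
grip_force: 31.1
```

```bash
cat > held.py <<'E'
import sys
from loc import *
from scipy.spatial.transform import Rotation as R
c=grab('wrist',sys.argv[1]); w=load('w1')
Tc=lambda c:c['rotation']  # camera fixed on tool: rel transform from w1
from workcell import bot
T1=R.from_euler('z',-6.8,degrees=True).as_matrix(); off=T1.T@(w['eye']-np.array([.5792,.1559,.3537])); Rc=T1.T@w['rotation']
T=c['rotation']@Rc.T; tcp=c['eye']-T@off
P=(cloud(c)-tcp)@T
m=(P[...,2]<-.165)&(P[...,2]>-.182)&(c['depth']>0)&(abs(P[...,0])<.04)&(P[...,1]>.01)&(P[...,1]<.1)
q=P[m]; print('held front: n',m.sum(),'x',np.percentile(q[:,0],[1,99]).round(4),'yend',np.percentile(q[:,1],99.5).round(4),'z',np.median(q[:,2]).round(4),'tcp',tcp.round(4),'rgb',c['color'][m].mean(0).astype(int))
E
python3 held.py w6; python3 st.py
```

```text
held front: n 6930 x [-0.0168  0.0185] yend 0.072 z -0.1775 tcp [0.5798 0.1831 0.3636] rgb [30 84 47]
t 13.6667 tcp [0.582  0.1869 0.3637] yaxis [ 0.994 -0.11   0.003] -6.3 q [0.27 0.17 1.79 0.   1.17 0.38] w 0.159 g 31.075866222381592 F [5.  4.1 0.6]
```

Request:
{"api": "drive_tool", "payload": {"claw": [5,5,5,5,5,5,5,5], "slide": [[0,-0.002,-0.06],[0,-0.002,-0.13],[0,-0.002,-0.2],[0,-0.002,-0.26],[0,-0.002,-0.3],[0,-0.002,-0.325],[0,-0.002,-0.34],[0,-0.002,-0.348]], "yaw": [0,0,0,0,0,0,0,0]}}

```text
time: 14.33
tool_pos: [0.5792, 0.1795, 0.1891]
tcp_rot: [-2.343, -2.092, 0.002]
wrist_force: [-11.1, -3.4, 31.4]
width: 0.155
grip_force: 35.7
```

Request:
{"api": "drive_tool", "payload": {"claw": [5,5,5], "slide": [[0,0,0],[0,0,0],[0,0,0]], "yaw": [0,0,0]}}

```text
time: 14.58
tool_pos: [0.5804, 0.18, 0.1914]
tcp_rot: [2.342, 2.092, 0.005]
wrist_force: [-0.2, -1.0, -0.7]
width: 0.152
grip_force: 31.1
```

Request:
{"api": "drive_tool", "payload": {"claw": [22,22,22,22,22,22,30,34], "slide": [[0,0,0],[0,0,0],[0,0,0],[0,0,0.03],[0,0,0.08],[0,0,0.15],[0,0,0.23],[0,0,0.31]], "yaw": [0,0,0,0,0,0,0,0]}}

```text
time: 15.25
tool_pos: [0.5789, 0.1797, 0.3456]
tcp_rot: [-2.342, -2.092, 0.002]
wrist_force: [0.8, 0.7, 0.7]
width: 0.393
grip_force: 0.0
```

```bash
python3 - <<'E'
from loc import *
c=grab('wrist','w7'); shades(c,.022,.037)
E
python3 st.py
```

```text
rgb [112 116 114] ctr 0.4839 0.2028 med [0.4854 0.2095] LxW 126 14 yaw 83.3 z 0.03 px [149 105  29 145]
rgb [ 44 137  70] ctr 0.5832 0.1893 med [0.5837 0.1955] LxW 125 14 yaw 83.5 z 0.0301 px [271 108  18 144]
rgb [ 34  82 158] ctr 0.6302 0.183 med [0.6301 0.19  ] LxW 126 14 yaw 83.4 z 0.0301 px [324 109  23 144]
t 15.3 tcp [0.582  0.1806 0.3564] yaxis [ 0.994 -0.112  0.013] -6.5 q [0.26 0.17 1.81 0.   1.15 0.37] w 0.4 g 0.0 F [3.  1.6 5.5]
```

Request:
{"api": "drive_tool", "payload": {"claw": [34,34,34,34,34,34,34,34], "slide": [[-0.025,-0.067,0.01],[-0.05,-0.135,0.02],[-0.075,-0.2,0.02],[-0.1,-0.27,0.02],[-0.126,-0.338,0.02],[-0.15,-0.405,0.02],[-0.176,-0.473,0.02],[-0.202,-0.541,0.02]], "yaw": [0,0,0,0,0,0,0,0]}}

```text
time: 15.97
tool_pos: [0.4775, -0.092, 0.3549]
tcp_rot: [2.342, 2.093, 0.001]
wrist_force: [1.2, 0.2, 0.6]
width: 0.397
grip_force: 0.0
```

Request:
{"api": "drive_tool", "payload": {"claw": [34,34,34,34,34,34,34,34], "slide": [[-0.025,-0.067,0],[-0.05,-0.135,0],[-0.075,-0.21,0],[-0.105,-0.285,0],[-0.135,-0.36,0],[-0.165,-0.435,0],[-0.19,-0.5,0],[-0.202,-0.541,0]], "yaw": [0,0,0,0,0,0,0,0]}}

```text
time: 16.63
tool_pos: [0.3757, -0.364, 0.355]
tcp_rot: [2.344, 2.089, -0.002]
wrist_force: [0.0, 0.7, -0.3]
width: 0.396
grip_force: 0.0
```

```bash
python3 - <<'E'
from loc import *
c=grab('wrist','w8'); shades(c)
E
python3 st.py
```

```text
rgb [134 133 131] ctr 0.6011 -0.3723 med [ 0.6007 -0.368 ] LxW 100 11 yaw 93.0 z 0.028 px [523 113  20 113]
rgb [119  65  21] ctr 0.3768 -0.3579 med [ 0.3771 -0.3523] LxW 119 12 yaw 83.0 z 0.0262 px [269 116  15 130]
rgb [ 95  47 122] ctr 0.237 -0.373 med [ 0.236  -0.3704] LxW 120 14 yaw 137.8 z 0.0261 px [ 68 176 119  79]
t 16.6833 tcp [ 0.3756 -0.3662  0.3551] yaxis [ 0.993 -0.116  0.001] -6.6 q [-0.82  0.02  1.98 -0.    1.14 -0.7 ] w 0.399 g 0.0 F [-0.2 -3.6  0.5]
```

Request:
{"api": "drive_tool", "payload": {"claw": [34,34,34,34,34,34,34,34], "slide": [[0,0,-0.07],[0,0,-0.14],[0,0,-0.21],[0,0,-0.27],[0,0,-0.31],[0,0,-0.332],[0,0,-0.342],[0,0,-0.342]], "yaw": [0,0,0,0,0,0,0,0]}}

```text
time: 17.35
tool_pos: [0.3774, -0.3609, 0.183]
tcp_rot: [-2.342, -2.092, 0.0]
wrist_force: [-0.2, 0.7, -0.2]
width: 0.4
grip_force: 0.0
```

Request:
{"api": "drive_tool", "payload": {"claw": [5,5,5,5,5,5], "slide": [[0,0,0],[0,0,0],[0,0,0],[0,0,0],[0,0,0],[0,0,0]], "yaw": [0,0,0,0,0,0], "newtons": 30}}

```text
time: 17.85
tool_pos: [0.3782, -0.362, 0.1855]
tcp_rot: [2.341, 2.09, 0.0]
wrist_force: [0.1, 0.7, 7.3]
width: 0.156
grip_force: 32.3
```

Request:
{"api": "drive_tool", "payload": {"claw": [5,5,5,5,5,5,5,5], "slide": [[0,0,0.06],[0,0,0.14],[0,0,0.22],[0.005,0.02,0.29],[0.015,0.06,0.34],[0.03,0.11,0.36],[0.045,0.16,0.36],[0.06,0.22,0.36]], "yaw": [0,0,0,0,0,0,0,0]}}

```text
time: 18.52
tool_pos: [0.4078, -0.2509, 0.3657]
tcp_rot: [2.341, 2.088, 0.001]
wrist_force: [-0.0, 1.3, -0.5]
width: 0.155
grip_force: 31.4
```

Request:
{"api": "drive_tool", "payload": {"claw": [5,5,5,5,5,5], "slide": [[0.021,0.076,0],[0.043,0.153,0],[0.065,0.23,0],[0.087,0.306,0],[0.108,0.383,0],[0.13,0.46,0]], "yaw": [0,0,0,0,0,0]}}

```text
time: 19.02
tool_pos: [0.4722, -0.0193, 0.364]
tcp_rot: [2.343, 2.092, 0.001]
wrist_force: [0.7, -0.0, -1.5]
width: 0.152
grip_force: 31.4
```

Request:
{"api": "drive_tool", "payload": {"claw": [5,5,5,5,5,5,5,5], "slide": [[0.021,0.076,0],[0.043,0.153,0],[0.065,0.23,0],[0.085,0.3,0],[0.1,0.36,0],[0.118,0.4,0],[0.118,0.414,0],[0.118,0.414,0]], "yaw": [0,0,0,0,0,0,0,0]}}

```text
time: 19.68
tool_pos: [0.5313, 0.1873, 0.3635]
tcp_rot: [-2.34, -2.095, 0.001]
wrist_force: [0.0, -0.1, -1.1]
width: 0.156
grip_force: 31.4
```

```bash
python3 held.py w9; python3 st.py
```

```text
held front: n 6827 x [-0.0168  0.0185] yend 0.0704 z -0.1777 tcp [0.5312 0.1872 0.3636] rgb [88 52 24]
t 19.7333 tcp [0.531  0.1861 0.3634] yaxis [ 0.994 -0.111 -0.001] -6.4 q [ 0.29  0.08  1.89 -0.    1.17  0.4 ] w 0.154 g 31.371309757232666 F [-0.7  0.3 -1.2]
```

Request:
{"api": "drive_tool", "payload": {"claw": [5,5,5,5,5,5,5,5], "slide": [[0,0,-0.07],[0,0,-0.14],[0,0,-0.21],[0,0,-0.27],[0,0,-0.305],[0,0,-0.325],[0,0,-0.335],[0,0,-0.341]], "yaw": [0,0,0,0,0,0,0,0]}}

```text
time: 20.4
tool_pos: [0.5315, 0.1849, 0.1932]
tcp_rot: [2.344, 2.091, -0.0]
wrist_force: [0.5, 0.1, -0.1]
width: 0.151
grip_force: 31.4
```

Request:
{"api": "drive_tool", "payload": {"claw": [5,5,5], "slide": [[0,0,-0.003],[0,0,-0.006],[0,0,-0.006]], "yaw": [0,0,0]}}

```text
time: 20.65
tool_pos: [0.5321, 0.1859, 0.1914]
tcp_rot: [2.342, 2.092, 0.003]
wrist_force: [0.2, 0.2, 0.4]
width: 0.15
grip_force: 31.4
```

Request:
{"api": "drive_tool", "payload": {"claw": [22,22,22,22,22,22,30,34], "slide": [[0,0,0],[0,0,0],[0,0,0],[0,0,0.03],[0,0,0.08],[0,0,0.15],[0,0,0.23],[0,0,0.31]], "yaw": [0,0,0,0,0,0,0,0]}}

```text
time: 21.32
tool_pos: [0.5308, 0.1857, 0.3462]
tcp_rot: [-2.342, -2.093, 0.002]
wrist_force: [1.1, 0.1, -0.4]
width: 0.4
grip_force: 0.0
```

```bash
python3 - <<'E'
from loc import *
c=grab('wrist','w10'); shades(c,.022,.037)
E
python3 st.py
```

```text
rgb [119 123 122] ctr 0.4832 0.2028 med [0.485 0.21 ] LxW 126 15 yaw 83.2 z 0.03 px [208 106  23 144]
rgb [ 46 142  74] ctr 0.5833 0.1887 med [0.5831 0.1959] LxW 126 15 yaw 83.6 z 0.0301 px [325 109  23 144]
rgb [ 33  80 155] ctr 0.6301 0.1829 med [0.6296 0.1908] LxW 127 15 yaw 83.3 z 0.0301 px [376 109  30 144]
rgb [140  79  27] ctr 0.5341 0.1929 med [0.535  0.2013] LxW 126 15 yaw 83.7 z 0.0301 px [270 111  19 143]
t 21.3667 tcp [0.534  0.1867 0.3566] yaxis [ 0.994 -0.112  0.013] -6.4 q [ 0.29  0.09  1.9  -0.    1.14  0.4 ] w 0.397 g 0.0 F [2.3 0.  6.1]
```

Request:
{"api": "drive_tool", "payload": {"claw": [34,34,34,34,34,34,34,34], "slide": [[-0.025,-0.067,0.01],[-0.05,-0.135,0.02],[-0.075,-0.21,0.02],[-0.1,-0.285,0.02],[-0.126,-0.36,0.02],[-0.15,-0.43,0.02],[-0.174,-0.484,0.02],[-0.174,-0.484,0.02]], "yaw": [0.025,0.025,0.025,0.025,0.025,0.025,0.025,0.025]}}

```text
time: 22.03
tool_pos: [0.4426, -0.0596, 0.3552]
tcp_rot: [2.263, 2.178, -0.003]
wrist_force: [-0.2, -0.1, -1.1]
width: 0.395
grip_force: 0.0
```

```bash
python3 - <<'E'
from loc import *
c=grab('wrist','w11'); shades(c)
E
python3 st.py
```

```text
rgb [20 20 21] ctr 0.4449 -0.0537 med [ 0.4446 -0.0467] LxW 119 13 yaw 87.2 z 0.0262 px [271 116  16 130]
rgb [107  61  39] ctr 0.5757 -0.0575 med [ 0.5635 -0.046 ] LxW 85 42 yaw 48.7 z 0.0282 px [404 159  73  73]
t 22.0833 tcp [ 0.4435 -0.058   0.3553] yaxis [ 0.999 -0.039  0.001] -2.2 q [-0.19 -0.14  2.12 -0.    1.16 -0.15] w 0.398 g 0.0 F [0.8 0.  0.9]
```

Request:
{"api": "drive_tool", "payload": {"claw": [34,34,34,34,34,34,34,34], "slide": [[0.002,-0.004,-0.07],[0.002,-0.004,-0.14],[0.002,-0.004,-0.21],[0.002,-0.004,-0.27],[0.002,-0.004,-0.31],[0.002,-0.004,-0.334],[0.002,-0.004,-0.344],[0.002,-0.004,-0.344]], "yaw": [-0.003,-0.003,-0.003,-0.003,-0.003,-0.003,-0.003,-0.003]}}

```text
time: 22.75
tool_pos: [0.4452, -0.0572, 0.182]
tcp_rot: [-2.267, -2.172, 0.002]
wrist_force: [-0.2, 0.0, 0.7]
width: 0.399
grip_force: 0.0
```

Request:
{"api": "drive_tool", "payload": {"claw": [5,5,5,5,5,5], "slide": [[0,0,0],[0,0,0],[0,0,0],[0,0,0],[0,0,0],[0,0,0]], "yaw": [0,0,0,0,0,0], "newtons": 30}}

```text
time: 23.25
tool_pos: [0.4462, -0.0583, 0.1843]
tcp_rot: [2.268, 2.171, 0.003]
wrist_force: [0.6, 1.6, 6.6]
width: 0.151
grip_force: 32.2
```

Request:
{"api": "drive_tool", "payload": {"claw": [5,5,5,5,5,5,5,5], "slide": [[0,0,0.06],[0,0,0.14],[0,0,0.22],[0,0.02,0.29],[0,0.05,0.34],[-0.003,0.1,0.36],[-0.005,0.15,0.36],[-0.005,0.2,0.36]], "yaw": [0,0,0,-0.01,-0.022,-0.022,-0.022,-0.022]}}

```text
time: 23.92
tool_pos: [0.4429, 0.0424, 0.3647]
tcp_rot: [2.343, 2.09, 0.004]
wrist_force: [0.4, -0.7, -1.2]
width: 0.154
grip_force: 31.4
```

Request:
{"api": "drive_tool", "payload": {"claw": [5,5,5,5,5,5,5,5], "slide": [[-0.003,0.06,0],[-0.006,0.12,0],[-0.01,0.18,0],[-0.012,0.24,0],[-0.0124,0.29,0],[-0.0124,0.312,0],[-0.0124,0.312,0],[-0.0124,0.312,0]], "yaw": [0,0,0,0,0,0,0,0]}}

```text
time: 24.58
tool_pos: [0.4365, 0.1977, 0.3628]
tcp_rot: [2.341, 2.094, -0.002]
wrist_force: [0.4, -0.1, 0.0]
width: 0.153
grip_force: 31.4
```

```bash
python3 held.py w12; python3 st.py
python3 - <<'E'
from loc import *
for n in('top0','w10','w12'):
    c=load(n);W=cloud(c);m=(np.hypot(W[...,0]-.367,W[...,1]-.206)<.012)&(W[...,2]<.1);z=W[m][:,2];print(n,m.sum(),np.percentile(z,[50,90,98]) if m.sum() else '')
E
```

```text
held front: n 6528 x [-0.0168  0.0186] yend 0.0706 z -0.1767 tcp [0.4365 0.1977 0.3629] rgb [39 41 44]
t 24.6333 tcp [0.4366 0.1972 0.3628] yaxis [ 0.994 -0.112 -0.001] -6.4 q [ 0.37 -0.08  2.06 -0.    1.17  0.49] w 0.154 g 31.393250226974487 F [ 1.2 -0.2  0. ]
top0 53 [0.0578449  0.06367085 0.06659319]
w10 1316 [0.05543325 0.05995581 0.06057095]
w12 757 [0.05921615 0.06025833 0.06082708]
```

Request:
{"api": "drive_tool", "payload": {"claw": [5,5,5,5,5,5,5,5], "slide": [[0,0,-0.07],[0,0,-0.14],[0,0,-0.21],[0,0,-0.27],[0,0,-0.305],[0,0,-0.325],[0,0,-0.335],[0,0,-0.342]], "yaw": [0,0,0,0,0,0,0,0]}}

```text
time: 25.3
tool_pos: [0.4371, 0.1971, 0.1922]
tcp_rot: [2.344, 2.091, -0.0]
wrist_force: [-0.1, -0.5, 0.2]
width: 0.15
grip_force: 31.4
```

Request:
{"api": "drive_tool", "payload": {"claw": [5,5,5], "slide": [[0,0,-0.003],[0,0,-0.006],[0,0,-0.006]], "yaw": [0,0,0]}}

```text
time: 25.55
tool_pos: [0.4374, 0.198, 0.1902]
tcp_rot: [2.343, 2.092, 0.003]
wrist_force: [-0.4, -0.0, -0.7]
width: 0.155
grip_force: 31.4
```

Request:
{"api": "drive_tool", "payload": {"claw": [22,22,22,22,22,22,30,34], "slide": [[0,0,0],[0,0,0],[0,0,0],[0,0,0.03],[0,0,0.08],[0,0,0.15],[0,0,0.23],[0,0,0.31]], "yaw": [0,0,0,0,0,0,0,0]}}

```text
time: 26.22
tool_pos: [0.436, 0.1977, 0.3454]
tcp_rot: [-2.342, -2.093, 0.002]
wrist_force: [1.7, 0.8, -0.5]
width: 0.396
grip_force: 0.0
```

```bash
python3 - <<'E'
from loc import *
c=grab('wrist','w13'); shades(c,.022,.037); grab('top','top13')
E
python3 st.py
```

```text
rgb [118 122 120] ctr 0.484 0.2023 med [0.4837 0.2095] LxW 126 15 yaw 83.1 z 0.0301 px [320 108  23 144]
rgb [27 27 29] ctr 0.4394 0.2055 med [0.4402 0.2129] LxW 126 14 yaw 83.6 z 0.0301 px [270 110  18 144]
rgb [ 41 130  66] ctr 0.5821 0.1889 med [0.582  0.1956] LxW 125 15 yaw 83.4 z 0.0301 px [428 111  37 143]
rgb [ 31  75 146] ctr 0.6299 0.183 med [0.6286 0.1901] LxW 126 16 yaw 83.3 z 0.03 px [479 111  45 144]
rgb [128  71  23] ctr 0.5341 0.1919 med [0.5339 0.2004] LxW 129 14 yaw 83.5 z 0.0301 px [376 112  29 143]
t 26.3167 tcp [0.4396 0.1991 0.3525] yaxis [ 0.994 -0.112  0.013] -6.4 q [ 0.37 -0.07  2.07  0.    1.13  0.49] w 0.4 g 0.0 F [0.9 0.1 0.1]
```

View pics/w13.png

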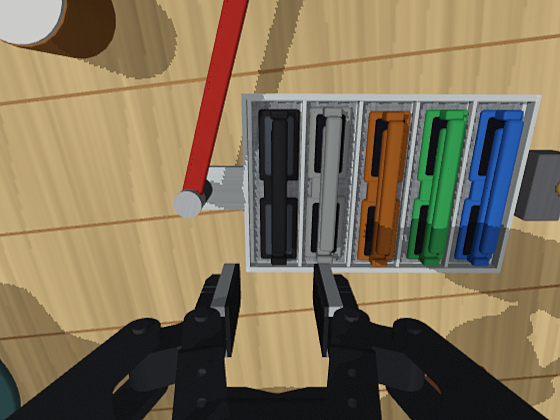

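The wrist view shows black, grey, amber, green and blue, one to a lane, with every temple top at z = 0.030, so all lie flat. The red bar's hinge cap is at (190,203). Next is the keeper knob.

Request:
{"api": "drive_tool", "payload": {"claw": [45,45,45,45,45,45,45,45], "slide": [[0.008,0.07,0.02],[0.016,0.14,0.04],[0.024,0.21,0.06],[0.032,0.28,0.07],[0.04,0.35,0.07],[0.05,0.42,0.07],[0.056,0.478,0.07],[0.056,0.478,0.07]], "yaw": [-0.03,-0.06,-0.09,-0.09,-0.09,-0.09,-0.09,-0.09]}}

```text
time: 26.98
tool_pos: [0.4646, 0.4415, 0.3786]
tcp_rot: [-2.61, -1.745, -0.003]
wrist_force: [-0.1, 0.4, 0.1]
width: 0.527
grip_force: 0.0
```

```bash
cat > kn.py <<'E'
import sys
from loc import *
from workcell import bot
c=grab('wrist',sys.argv[1]); W=cloud(c).astype(float); z=W[...,2]; ok=c['depth']>0
H=np.array([.3673,.2063]); d=W[...,:2]-H; r=np.hypot(d[...,0],d[...,1])
col=c['color'].astype(int); red=(col[...,0]>90)&(col[...,1]<50)&ok&(z>.045)&(z<.058)
if red.sum()>50:
    p=W[red][:,:2]; cen=p.mean(0); w,V=np.linalg.eigh(np.cov((p-cen).T)); v=V[:,1]*np.sign(V[:,1]@(cen-H)); a=np.degrees(np.arctan2(v[1],v[0]))
    n=np.array([-v[1],v[0]]); print('bar dir',a.round(2),'offset of hinge',((cen-H)@n).round(4),'angle via hinge',np.degrees(np.arctan2(*(cen-H)[::-1])).round(2),'rad from -6.7:',np.radians(a+6.7).round(4),'rmax',r[red].max().round(3),'z',np.median(W[red][:,2]).round(4))
kb=ok&(z>.084)&(z<.098)&(abs(r-.25)<.02)
if kb.sum()>10: print('knob',np.median(W[kb],0).round(4),kb.sum(),'px',np.mean(np.argwhere(kb),0)[::-1].round(0))
E
python3 kn.py w14; python3 st.py
```

```text
bar dir 66.89 offset of hinge 0.001 angle via hinge 67.21 rad from -6.7: 1.2843 rmax 0.32 z 0.0525
knob [0.4653 0.4379 0.0903] 317 px [279. 211.]
t 27.0333 tcp [0.4644 0.4393 0.3784] yaxis [ 0.924 -0.382 -0.   ] -22.5 q [0.72 0.21 1.71 0.   1.21 1.11] w 0.528 g 0.0 F [ 0.  -0.5 -1.1]
```

View pics/w14.png

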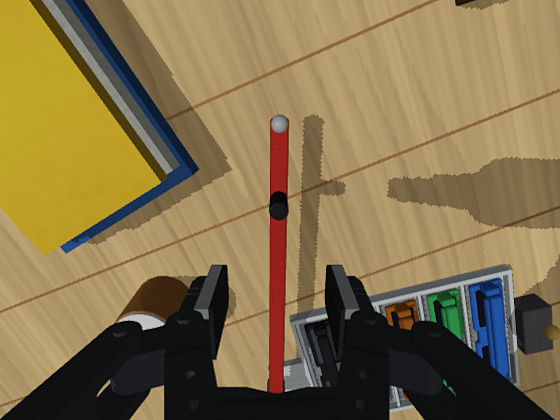

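The view shows the knob top at (279,205) between the open fingers, with the bar pointing straight up the image. It measures (0.465, 0.4375), which is 250 mm from the hinge as it should be.

Request:
{"api": "drive_tool", "payload": {"claw": [45,45,45,45,45,30,20,20], "slide": [[0.002,0.002,-0.07],[0.002,0.002,-0.14],[0.002,0.002,-0.21],[0.002,0.002,-0.26],[0.002,0.002,-0.294],[0.002,0.002,-0.294],[0.002,0.002,-0.294],[0.002,0.002,-0.294]], "yaw": [0,0,0,0,0,0,0,0]}}

```text
time: 27.7
tool_pos: [0.4663, 0.4377, 0.2336]
tcp_rot: [-2.615, -1.741, -0.003]
wrist_force: [0.6, 0.0, 0.1]
width: 0.236
grip_force: 0.0
```

```bash
python3 st.py
python3 - <<'E'
import numpy as np
H=np.array([.3673,.2063]);k=lambda t:H+.25*np.array([np.cos(np.radians(t)),np.sin(np.radians(t))])
th=67.2;cur=np.array([.465,.4376])
for c in range(3):
    a=np.linspace(th,th-24,9)[1:]; 
    for t in a: print(c,round(t,1),((k(t)-cur)/.5).round(3),round((t-th)/180,4))
    th=a[-1];cur=k(th)
print('end -6.7',((k(-6.7)-cur)/.5).round(4))
E
```

```text
t 27.7 tcp [0.4663 0.4377 0.2336] yaxis [ 0.923 -0.386  0.001] -22.7 q [ 0.71  0.35  1.83 -0.    0.96  1.11] w 0.236 g 0.0 F [0.6 0.  0.1]
0 64.2 [ 0.022 -0.012] -0.0167
0 61.2 [ 0.045 -0.024] -0.0333
0 58.2 [ 0.068 -0.038] -0.05
0 55.2 [ 0.09  -0.052] -0.0667
0 52.2 [ 0.111 -0.068] -0.0833
0 49.2 [ 0.131 -0.084] -0.1
0 46.2 [ 0.151 -0.102] -0.1167
0 43.2 [ 0.169 -0.12 ] -0.1333
1 40.2 [ 0.017 -0.02 ] -0.0167
1 37.2 [ 0.034 -0.04 ] -0.0333
1 34.2 [ 0.049 -0.061] -0.05
1 31.2 [ 0.063 -0.083] -0.0667
1 28.2 [ 0.076 -0.106] -0.0833
1 25.2 [ 0.088 -0.129] -0.1
1 22.2 [ 0.098 -0.153] -0.1167
1 19.2 [ 0.108 -0.178] -0.1333
2 16.2 [ 0.008 -0.025] -0.0167
2 13.2 [ 0.015 -0.05 ] -0.0333
2 10.2 [ 0.02  -0.076] -0.05
2 7.2 [ 0.024 -0.102] -0.0667
2 4.2 [ 0.026 -0.128] -0.0833
2 1.2 [ 0.028 -0.154] -0.1
2 -1.8 [ 0.028 -0.18 ] -0.1167
2 -4.8 [ 0.026 -0.206] -0.1333
end -6.7 [-0.0017 -0.0165]
```

Request:
{"api": "drive_tool", "payload": {"claw": [20,20,20,20,20,20,20,20], "slide": [[0.022,-0.012,0],[0.045,-0.024,0],[0.068,-0.038,0],[0.09,-0.052,0],[0.111,-0.068,0],[0.131,-0.084,0],[0.151,-0.102,0],[0.169,-0.12,0]], "yaw": [-0.0167,-0.0333,-0.05,-0.0667,-0.0833,-0.1,-0.1167,-0.1333]}}

```text
time: 28.37
tool_pos: [0.5517, 0.3779, 0.2353]
tcp_rot: [-2.92, -1.156, -0.007]
wrist_force: [0.2, 0.1, -0.5]
width: 0.234
grip_force: 0.2
```

Request:
{"api": "drive_tool", "payload": {"claw": [20,20,20,20,20,20,20,20], "slide": [[0.017,-0.02,0],[0.034,-0.04,0],[0.049,-0.061,0],[0.063,-0.083,0],[0.076,-0.106,0],[0.088,-0.129,0],[0.098,-0.153,0],[0.108,-0.178,0]], "yaw": [-0.0167,-0.0333,-0.05,-0.0667,-0.0833,-0.1,-0.1167,-0.1333]}}

```text
time: 29.03
tool_pos: [0.6055, 0.2886, 0.2354]
tcp_rot: [-3.096, -0.524, -0.007]
wrist_force: [-1.2, 0.8, -0.1]
width: 0.24
grip_force: 0.2
```

Request:
{"api": "drive_tool", "payload": {"claw": [20,20,20,20,20,20,20,20], "slide": [[0.008,-0.025,0],[0.015,-0.05,0],[0.02,-0.076,0],[0.024,-0.102,0],[0.026,-0.128,0],[0.028,-0.154,0],[0.028,-0.154,0],[0.028,-0.154,0]], "yaw": [-0.0167,-0.0333,-0.05,-0.0667,-0.0833,-0.1,-0.1,-0.1]}}

```text
time: 29.7
tool_pos: [0.6192, 0.2115, 0.2346]
tcp_rot: [-3.14, -0.037, -0.006]
wrist_force: [0.5, 0.1, 0.2]
width: 0.237
grip_force: 0.1
```

```bash
python3 kn.py w15; python3 st.py
```

```text
bar dir 0.4 offset of hinge 0.0019 angle via hinge 0.81 rad from -6.7: 0.1239 rmax 0.319 z 0.0524
knob [0.6237 0.2099 0.0902] 2731 px [279. 309.]
t 29.75 tcp [0.619  0.212  0.2342] yaxis [ 0.024 -1.    -0.001] -88.6 q [0.29 0.37 1.8  0.   0.97 1.84] w 0.23 g 0.12139659840613604 F [ 0.1 -0.7  0.9]
```

Request:
{"api": "drive_tool", "payload": {"claw": [20,20,20,20,20,20,20,20], "slide": [[0,-0.018,0],[-0.001,-0.036,0],[-0.002,-0.052,0],[-0.003,-0.062,0],[-0.003,-0.069,0],[-0.004,-0.075,0],[-0.005,-0.08,0],[-0.005,-0.08,0]], "yaw": [-0.011,-0.022,-0.033,-0.04,-0.044,-0.044,-0.044,-0.044]}}

```text
time: 30.42
tool_pos: [0.616, 0.1739, 0.2324]
tcp_rot: [-3.13, 0.183, -0.003]
wrist_force: [1.9, 14.2, -2.2]
width: 0.236
grip_force: 6.7
```

```bash
python3 kn.py w16; python3 st.py
```

```text
bar dir -6.81 offset of hinge 0.001 angle via hinge -6.59 rad from -6.7: -0.0019 rmax 0.319 z 0.0524
knob [0.621  0.1774 0.0904] 3204 px [274. 314.]
t 30.4667 tcp [0.6161 0.174  0.2324] yaxis [-0.116 -0.993 -0.006] -96.7 q [0.24 0.35 1.83 0.01 0.96 1.92] w 0.231 g 6.432560831308365 F [ 1.8 13.4 -1.6]
```

Request:
{"api": "drive_tool", "payload": {"claw": [34,34,34,34,34,34,34,34], "slide": [[0,0.004,0],[0,0.008,0],[0,0.011,0],[0,0.011,0.04],[0,0.011,0.1],[0,0.011,0.18],[0,0.011,0.26],[0,0.011,0.34]], "yaw": [0,0,0,0,0,0,0,0]}}

```text
time: 31.13
tool_pos: [0.6153, 0.1766, 0.4032]
tcp_rot: [3.135, -0.181, -0.002]
wrist_force: [0.6, -0.2, 0.8]
width: 0.394
grip_force: 0.0
```

```bash
python3 kn.py w17; python3 st.py
python3 - <<'E'
from loc import *
t=grab('top','top17'); W=cloud(t); col=t['color'].astype(int)
g=(W[...,2]>.045)&(W[...,2]<.066)&(abs(W[...,0]-.47)<.15)&(W[...,1]<-.1)&(W[...,1]>-.55)&(W[...,0]<.56)
p=W[g]; print('wipes',g.sum(),np.median(p,0),p.min(0),p.max(0))
E
```

```text
bar dir -6.73 offset of hinge 0.0009 angle via hinge -6.45 rad from -6.7: -0.0006 rmax 0.318 z 0.0524
knob [0.616  0.1777 0.0903] 269 px [275. 196.]
t 31.1833 tcp [0.6177 0.1773 0.4143] yaxis [-0.115 -0.993 -0.004] -96.6 q [ 0.24  0.19  1.67 -0.    1.26  1.93] w 0.397 g 0.0 F [3.1 0.4 5.8]
wipes 269 [ 0.47704771 -0.42134876  0.05706846] [ 0.44812434 -0.54972762  0.04521026] [ 0.5222092 -0.3919781  0.0656199]
```

Request:
{"api": "drive_tool", "payload": {"claw": [80,80,80,80,80,80,80,80], "slide": [[-0.017,-0.075,0],[-0.035,-0.15,0],[-0.052,-0.225,0],[-0.07,-0.3,0],[-0.087,-0.375,0],[-0.104,-0.45,0],[-0.122,-0.525,0],[-0.139,-0.597,0]], "yaw": [0,0,0,0,0,0,0,0]}}

```text
time: 31.9
tool_pos: [0.545, -0.1233, 0.4016]
tcp_rot: [3.136, -0.181, -0.001]
wrist_force: [0.6, 0.1, 0.2]
width: 0.934
grip_force: 0.0
```

Request:
{"api": "drive_tool", "payload": {"claw": [80,80,80,80,80,80,80,80], "slide": [[-0.017,-0.075,0],[-0.035,-0.15,0],[-0.052,-0.225,0],[-0.07,-0.3,0],[-0.087,-0.375,0],[-0.104,-0.45,0],[-0.122,-0.525,0],[-0.139,-0.597,0]], "yaw": [0,0,0,0,0,0,0,0]}}

```text
time: 32.57
tool_pos: [0.4753, -0.4218, 0.4015]
tcp_rot: [-3.136, 0.181, 0.002]
wrist_force: [1.0, -0.4, -0.2]
width: 0.934
grip_force: 0.0
```

```bash
python3 st.py
cat > fin.py <<'E'
from loc import *
def jar(c):
    W=cloud(c); z=W[...,2]; col=c['color'].astype(int)
    m=(z>.051)&(z<.062)&(col.min(-1)>110)&(c['depth']>0)&(np.hypot(W[...,0]-.476,W[...,1]+.42)<.2)
    n,l,st,_=cv2.connectedComponentsWithStats(m.astype(np.uint8))
    for i in range(1,n):
        if st[i,4]<60: continue
        (a,b),r=cv2.minEnclosingCircle((W[l==i][:,:2]*1000).astype(np.float32)); print(' lid',round(a/1000,4),round(b/1000,4),'r',round(r,1),'z',np.median(z[l==i]).round(4),'px',st[i])
def planter(c):
    W=cloud(c); z=W[...,2]; col=c['color'].astype(int)
    m=(z>.068)&(z<.084)&(col[...,0]>1.4*col[...,1])&(c['depth']>0)&(np.hypot(W[...,0]-.604,W[...,1]+.084)<.09)
    if m.sum()<40: print(' planter few',m.sum());return
    p=(W[m][:,:2]*1000).astype(np.float32); (a,b),s,th=cv2.minAreaRect(p); print(' planter',round(a/1000,4),round(b/1000,4),np.round(s,1),'ang',round(th,1),'n',m.sum(),'x',np.percentile(p[:,0],[1,99]).round(1),'y',np.percentile(p[:,1],[1,99]).round(1))
def key(c):
    W=cloud(c); col=c['color'].astype(int); m=(col[...,0]>1.7*col[...,1])&(W[...,2]>.018)&(W[...,2]<.03)&(np.hypot(W[...,0]-.622,W[...,1]+.256)<.06)&(c['depth']>0)
    if m.sum()>30: print(' fob',cv2.minAreaRect((W[m][:,:2]*1000).astype(np.float32)),m.sum())
E
python3 - <<'E'
from fin import *
grab('wrist','w18'); 
for n in('w18','top17','w2','w5','w11','top0','scene0'): c=load(n);print(n);jar(c);planter(c);key(c)
E
```

```text
t 32.5667 tcp [ 0.4753 -0.4218  0.4015] yaxis [-0.115 -0.993  0.   ] -96.6 q [-0.76  0.19  1.7  -0.    1.25  0.92] w 0.934 g 0.0 F [ 1.  -0.4 -0.2]
w18
 lid 0.623 -0.3232 r 19.7 z 0.0604 px [126   0  19  54 273]
 lid 0.6149 -0.372 r 51.0 z 0.0601 px [ 142    0  117   60 1104]
 lid 0.4971 -0.6014 r 78.7 z 0.0554 px [408  50  68 172 895]
 lid 0.4752 -0.4199 r 28.8 z 0.0565 px [ 245  158   60   59 2762]
 planter few 0
 fob ((622.8142700195312, -258.5933837890625), (70.12259674072266, 22.264907836914062), 84.0147476196289) 2019
top17
 lid 0.476 -0.4209 r 29.0 z 0.0571 px [399 211  19  18 205]
 planter 0.606 -0.0837 [88.1 87.2] ang 7.5 n 243 x [558.8 652.8] y [-129.5  -36.6]
w2
 lid 0.6456 -0.3231 r 4.8 z 0.0595 px [302 249  10  10  69]
 planter 0.6106 -0.1081 [89.7 42.5] ang 6.7 n 3419 x [565.8 655.1] y [-132.6  -94.2]
w5
 lid 0.6199 -0.3605 r 43.7 z 0.0585 px [ 504  315   56   78 1199]
 lid 0.4858 -0.4163 r 25.1 z 0.0568 px [379 385  25  35 508]
 lid 0.6413 -0.4158 r 18.8 z 0.0572 px [522 393  38  14 391]
 planter 0.5642 -0.0998 [ 8.9 69.7] ang 13.2 n 1563 x [559.3 573.3] y [-132.6  -66.7]
 fob ((622.0698852539062, -256.9159240722656), (68.82183837890625, 22.14144515991211), 83.9302978515625) 1764
w11
 planter 0.6066 -0.0837 [90.5 90. ] ang 7.6 n 6669 x [558.3 651.9] y [-129.3  -35.6]
 fob ((622.89404296875, -256.296875), (68.92101287841797, 20.644668579101562), 84.91094970703125) 290
top0
 lid 0.4755 -0.4201 r 28.8 z 0.057 px [400 211  18  18 212]
 planter 0.6064 -0.0841 [89.4 88. ] ang 7.5 n 278 x [559.  653.7] y [-130.6  -36.6]
scene0
 lid 0.4833 -0.575 r 59.0 z 0.0527 px [ 60 219  16  36  63]
 lid 0.4768 -0.4209 r 29.2 z 0.0538 px [116 218  22  18 300]
 lid 0.6373 -0.3715 r 59.5 z 0.0574 px [120 262  44  34 153]
 planter 0.6079 -0.0854 [92.  89.3] ang 7.3 n 431 x [560.6 656.6] y [-132.5  -38.4]
```

Request:
{"api": "drive_tool", "payload": {"claw": [80,80,80,80,80,80,80,80], "slide": [[-0.001,0,-0.07],[-0.001,0,-0.14],[-0.001,0,-0.21],[-0.001,0,-0.28],[-0.001,0,-0.35],[-0.001,0,-0.4],[-0.001,0,-0.426],[-0.001,0,-0.426]], "yaw": [0,0,0,0,0,0,0,0]}}

```text
time: 33.28
tool_pos: [0.4743, -0.4181, 0.1846]
tcp_rot: [-3.131, 0.18, 0.01]
wrist_force: [-0.3, -0.2, -0.7]
width: 0.94
grip_force: 0.0
```

Request:
{"api": "drive_tool", "payload": {"claw": [50,50,50,50,50,50], "slide": [[0,0,0],[0,0,0],[0,0,0],[0,0,0],[0,0,0],[0,0,0]], "yaw": [0,0,0,0,0,0], "newtons": 30}}

```text
time: 33.78
tool_pos: [0.477, -0.4204, 0.1914]
tcp_rot: [3.134, -0.18, 0.005]
wrist_force: [0.1, 0.0, 5.9]
width: 0.675
grip_force: 33.3
```

Request:
{"api": "drive_tool", "payload": {"claw": [50,50,50,50,50,50,50,50], "slide": [[0,0,0.05],[0,0,0.1],[0,0,0.16],[0,0.02,0.22],[0,0.06,0.27],[0.005,0.11,0.3],[0.008,0.17,0.3],[0.01,0.23,0.3]], "yaw": [0,0,0,0,0,0,0,0]}}

```text
time: 34.45
tool_pos: [0.4814, -0.3041, 0.3411]
tcp_rot: [3.135, -0.182, 0.005]
wrist_force: [0.6, 0.7, -2.5]
width: 0.672
grip_force: 33.1
```

Request:
{"api": "drive_tool", "payload": {"claw": [50,50,50,50,50,50,50,50], "slide": [[0.005,0.06,0],[0.01,0.12,0],[0.015,0.18,0],[0.02,0.24,0],[0.025,0.3,0],[0.026,0.36,0],[0.026,0.4,0],[0.026,0.413,0]], "yaw": [0,0,0,0,0,0,0,0]}}

```text
time: 35.12
tool_pos: [0.4935, -0.0955, 0.3388]
tcp_rot: [-3.135, 0.176, 0.002]
wrist_force: [0.6, -0.1, -2.3]
width: 0.67
grip_force: 33.2
```

```bash
python3 st.py
python3 - <<'E'
from fin import *
c=grab('wrist','w19'); planter(c); W=cloud(c); m=(c['color'].min(-1)>110)&(W[...,2]>.15)&(W[...,2]<.26)&(c['depth']>0)
p=W[m]; print(m.sum(),np.median(p[:,2]),cv2.minEnclosingCircle((p[abs(p[:,2]-np.median(p[:,2]))<.004][:,:2]*1000).astype(np.float32)))
E
```

```text
t 35.1167 tcp [ 0.4935 -0.0955  0.3388] yaxis [-0.112 -0.994 -0.001] -96.4 q [-0.24 -0.01  2.04  0.    1.12  1.44] w 0.67 g 33.17313015460968 F [ 0.6 -0.1 -2.3]
 planter 0.6025 -0.0843 [81.2 89.8] ang 7.2 n 7924 x [560.2 635.4] y [-130.7  -37.8]
15607 0.20378407621176725 ((497.882568359375, -95.05197143554688), 34.67066192626953)
```

Request:
{"api": "drive_tool", "payload": {"claw": [50,50,50,50,50,50,50,50], "slide": [[0.003,0,-0.04],[0.003,0,-0.1],[0.003,0,-0.16],[0.003,0,-0.22],[0.003,0,-0.26],[0.003,0,-0.28],[0.003,0,-0.29],[0.003,0,-0.295]], "yaw": [0,0,0,0,0,0,0,0]}}

```text
time: 35.83
tool_pos: [0.4957, -0.0988, 0.1914]
tcp_rot: [3.136, -0.181, -0.002]
wrist_force: [-8.3, 1.6, 11.0]
width: 0.67
grip_force: 34.2
```

Request:
{"api": "drive_tool", "payload": {"claw": [50,50,50,50], "slide": [[0,0,0],[0,0,-0.002],[0,0,-0.003],[0,0,-0.003]], "yaw": [0,0,0,0]}}

```text
time: 36.17
tool_pos: [0.4965, -0.0984, 0.1914]
tcp_rot: [3.136, -0.18, 0.004]
wrist_force: [1.3, -0.5, -0.6]
width: 0.671
grip_force: 33.5
```

Request:
{"api": "drive_tool", "payload": {"claw": [80,80,80,80,80,80,80,80], "slide": [[0,0,0],[0,0,0],[0,0,0],[0,0,0],[0,0,0.04],[0,0,0.1],[0,0,0.18],[0,0,0.26]], "yaw": [0,0,0,0,0,0,0,0]}}

```text
time: 36.83
tool_pos: [0.4949, -0.098, 0.3205]
tcp_rot: [-3.136, 0.18, 0.005]
wrist_force: [1.4, -0.0, 0.6]
width: 0.938
grip_force: 0.0
```

Request:
{"api": "drive_tool", "payload": {"claw": [80,80,80,80,80,80], "slide": [[0,0,0.08],[0,0,0.14],[-0.05,0,0.14],[-0.1,0,0.14],[-0.15,0,0.14],[-0.15,0,0.14]], "yaw": [0,0,0,0,0,0]}}

```text
time: 37.33
tool_pos: [0.4174, -0.0978, 0.3898]
tcp_rot: [-3.136, 0.18, 0.004]
wrist_force: [-0.8, 0.1, -0.7]
width: 0.94
grip_force: 0.0
```

```bash
python3 st.py
python3 - <<'E'
from fin import *
for n,k in(('wrist','w20'),('top','top20'),('scene','scene20')):
    c=grab(n,k);print(k);jar(c);planter(c);key(c)
cv2.imwrite('pics/scene20b.png',cv2.resize(cv2.imread('pics/scene20.png'),(800,600),interpolation=cv2.INTER_CUBIC))
E
```

```text
t 37.3333 tcp [ 0.4174 -0.0978  0.3898] yaxis [-0.115 -0.993  0.   ] -96.6 q [-0.29 -0.21  2.12 -0.    1.24  1.4 ] w 0.94 g 0.0 F [-0.8  0.1 -0.7]
w20
 planter 0.5644 -0.0797 [72.6 15.4] ang 89.8 n 1354 x [557.5 571.7] y [-110.   -44.6]
top20
 planter 0.6064 -0.0842 [90.6 87.9] ang 7.3 n 264 x [558.6 653.7] y [-130.2  -38.5]
scene20
 lid 0.6374 -0.3839 r 50.1 z 0.0573 px [120 264  33  32 104]
 planter 0.6082 -0.0854 [91.7 89.4] ang 7.4 n 435 x [560.5 656.6] y [-132.7  -38.4]
 fob ((625.4906616210938, -259.0221252441406), (67.91950225830078, 23.430143356323242), 84.57432556152344) 210
```

View pics/scene20b.png

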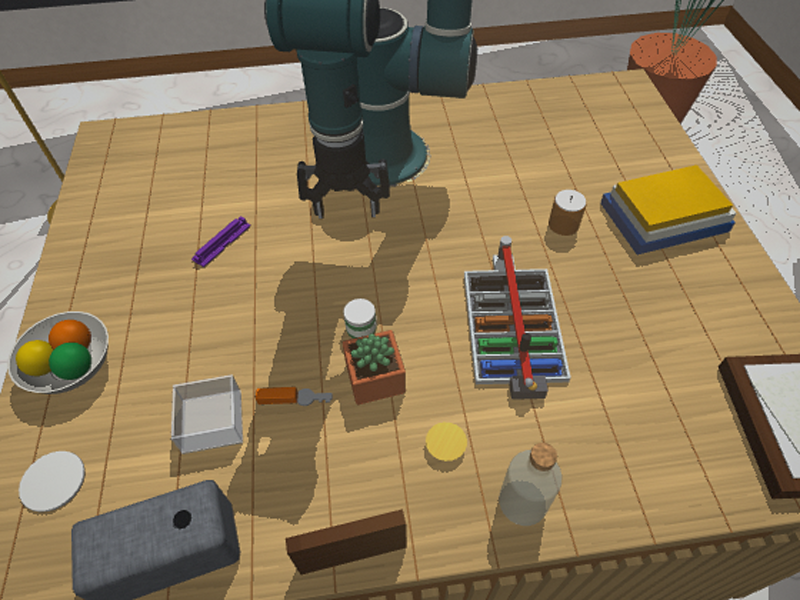

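The scene view shows all five pairs under the closed red bar, whose tip rests on the latch at (528,383). The jar stands in front of the planter at (360,315), and the key lies between the planter and the box at (293,396). One numeric check of the jar remains.

```bash
sed -i 's/-.476,W\[...,1\]+.42)<.2/-.49,W[...,1]+.09)<.08/' fin.py
python3 - <<'E'
from fin import *
pc=np.array([.6065,-.0840]);a=np.radians(7.5)
for k in('w20','scene20','top20'): print(k);jar(load(k))
from scipy.spatial.transform import Rotation
E
python3 kn.py w21
```

```text
w20
 lid 0.4948 -0.0979 r 28.8 z 0.0565 px [ 233   66   68   71 3754]
scene20
 lid 0.4963 -0.0994 r 29.0 z 0.0535 px [241 209  22  18 274]
top20
 lid 0.5021 -0.1029 r 26.6 z 0.0563 px [302 202  16  11  84]
```

```bash
python3 -c "
from workcell import bot
print(bot.finish_job())"
```

```text
the job is handed in; nothing more can be done
None
```

The job is handed in, though no verdict came back: the key lies about 2 mm from the planter–box midpoint, all four pairs from the credenza lie flat one to a lane beside the grey pair, the keeper bar measured home in its detent, and the jar stands centred 39 mm in front of the planter.

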